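Fit the press roller on its spindle and hang it on the stand

TASK

Take the spindle off its stand by the wooden handle and slide it gently through the bore of the rubber roller lying in the trough, feeling past the sprung catch until the roller is stopped and the spindle's collar is pressed firmly home against its end, with about 10 newtons and never more than 20. Then lift the roller on the spindle and lay it gently back in the stand's two forks, handle at the same end as before, so that the roller hangs free between them. Do not touch the roller with the gripper, and leave everything else on the bench where it is.

Things in the scene. Friction and masses are not known exactly. Their poses are not given: they have to be found in the camera images.
- spindle_grip (a point): Centre of the spindle's wooden handle (44 mm long along x, 18 mm wide, 24 mm tall), on the spindle's axis. x points along the spindle from handle to tip, z up. The spindle is one rigid piece, 60 g, at the start lying level in the stand's two forks. Beyond the handle along +x: round metal neck, 12 mm diameter, 22 mm long; then the collar; then the bare rod.
- spindle_shoulder (a point): On the spindle's axis at the far face (the shoulder) of its metal collar, 50 mm along +x from the handle's centre. Axes as the handle's. The collar is 24 mm in diameter and 6 mm thick. The rod beyond is 12 mm in diameter, with a groove (8 mm diameter at its bottom) round it 7 to 17 mm past the shoulder.
- spindle_tip (a point): End of the spindle's rod, 83 mm along +x from the shoulder; the last 12 mm taper from 12 to 5 mm diameter. Axes as the handle's.
- roller: Dark rubber roller sleeve with a metal core, 56 mm outer diameter, 50 mm long, about 150 g, lying in the trough some way short of its stop. Origin at its centre, half-way along the bore; x runs along the bore, away from the end where the spindle enters. The bore goes right through, 14 mm diameter. Pushed, the roller slides along the trough until the stop holds it.
- roller_mouth (a point): Centre of the roller's bore at the entry end face, 25 mm from the roller's centre; axes as the roller's.
- roller_catch (a point): Sprung ball catch in the upper wall of the bore, 12 mm inside the entry end. It stands 3 mm into the bore, gives way when the rod's taper is pushed under it with a few newtons, rubs on the rod, and drops into the rod's groove when the shoulder is home.
- trough: Fixed wooden V trough, 112 x 76 mm, walls 30 mm high, origin on the work surface; x runs from the open end (45 mm behind the origin), where the spindle enters, to the stop. The roller's axis lies 44 mm above the trough's x axis. The stop is a metal bracket clamped anywhere 30 to 54 mm along +x, its pose not measured, 58 mm high, with a 20 mm upright slot, open at the top, for the rod's tip.
- stand: Fixed stand, base 102 x 76 x 8 mm, origin at the centre of its underside, on the work surface. x is the direction in which the spindle points. Two upright 8 mm thick plates (forks), 72 mm high, have 90 degree V notches, 37 mm wide at the top. The spindle lies in both, its axis 62 mm above the work surface, and the fitted roller hangs between the forks.
- stand_neck_fork (a point): Middle of the stand's fork at -x (40 mm from the origin), at the height of the resting spindle's axis. The spindle's neck lies here: handle centre 33 mm along -x from this point, with 7 mm of play either way between handle and collar.
- stand_tip_fork (a point): Middle of the stand's fork at +x (40 mm from the origin), at the height of the resting spindle's axis. The rod lies here near its tip.
- glue_a: larger white glue bottle, 44 mm across, 120 mm tall; bystander, origin at the centre of its underside.
- glue_b: smaller white glue bottle, 38 mm across, 100 mm tall; bystander, origin at the centre of its underside.
- tube: upright cardboard tube, 46 mm across, 100 mm tall; bystander, origin at the centre of its underside.
- weight: dark steel block, 60 x 50 x 35 mm; bystander, origin at the centre of its underside.
- ply_strip: plywood strip lying flat, 110 x 22 x 6 mm; bystander, origin at the centre of its underside.
- eraser: cream eraser block, 45 x 30 x 20 mm; bystander, origin at the centre of its underside.
- driver: screwdriver, 150 mm long, lying; bystander, origin on the work surface under it.
- paint_jar: small paint jar, 36 mm across, 45 mm tall; bystander, origin at the centre of its underside.
There are look-alikes about, which are no part of the job. There is more than one size of the trough; the one meant has the size given above.

How it is judged:
On the way, in this order (a step that is already met when the one before it is completed fails the run):
1. the spindle is threaded through the roller, collar pressed home against its end (within 2.5 mm, with more than 5 N), while the roller still lies in the trough (x of roller_mouth in the frame of spindle_grip between 0.046 and 0.0525 m and y of roller_mouth in the frame of spindle_grip between -0.003 and 0.003 m and z of roller_mouth in the frame of spindle_grip between -0.003 and 0.003 m and angle between the x axis of roller and the x axis of spindle_grip, either way round below 0.07 rad and horizontal distance between roller and trough below 0.035 m and height (world z) of roller below 0.053 m and contact force between spindle_collar and roller above 5 N), for 0.2 s.
2. the roller is lifted clear of the trough on the spindle (x of roller_mouth in the frame of spindle_grip between 0.046 and 0.055 m and y of roller_mouth in the frame of spindle_grip between -0.003 and 0.003 m and z of roller_mouth in the frame of spindle_grip between -0.003 and 0.003 m and angle between the x axis of roller and the x axis of spindle_grip, either way round below 0.07 rad and height (world z) of roller above 0.085 m), for 0.2 s.
At the end, for the whole second after the job is handed in: The spindle rests in both forks of the stand, released and still: handle centre within 8 mm along and 4 mm across and in height of its place, axis within 0.06 rad of the stand's, with the roller on it, its end within 5 mm of the collar and not touching the stand (x of roller_mouth in the frame of spindle_grip between 0.046 and 0.055 m and y of roller_mouth in the frame of spindle_grip between -0.003 and 0.003 m and z of roller_mouth in the frame of spindle_grip between -0.003 and 0.003 m and angle between the x axis of roller and the x axis of spindle_grip, either way round below 0.07 rad and x of spindle_grip in the frame of stand between -0.081 and -0.065 m and y of spindle_grip in the frame of stand between -0.004 and 0.004 m and z of spindle_grip in the frame of stand between 0.058 and 0.066 m and angle between the x axis of spindle_grip and the x axis of stand, either way round below 0.06 rad and linear speed of each of roller, spindle below 0.02 m/s and contact force between the fingers and anything else below 0.1 N and contact force between spindle and stand above 0.7 N and contact force between roller and stand below 0.2 N).
It fails at once if the spindle is forced against the roller (more than 20 N by the collar, or 30 N in all, the catch included) (contact force between spindle_collar and roller above 20 N or contact force between spindle and roller above 30 N).
It fails at once if the spindle is pressed or dropped hard on the stand (more than 20 N) (contact force between spindle and stand above 20 N).
It fails at once if the gripper touches the roller (contact force between any of the fingers, the arm and roller above 0.5 N).
It fails at once if a bystander is moved by more than 20 mm (distance of any of glue_a, glue_b, tube, weight, ply_strip, eraser, driver, paint_jar from where it was at the start of the episode above 0.02 m).
It also fails if it takes over 67 s, if anything falls off the work surface, if the arm or the gripper's body presses on something with over 40 N, if the wrist force passes 120 N, or if a joint passes its speed limit or range.

ROBOT

A 7-joint arm with a two-finger parallel gripper is mounted at the origin on the work surface. World frame = base frame: x ahead of the robot, y to its left, z up, the work surface at z = 0. Lengths are in m, angles in rad, forces in N, time in s.
With the tool pointing down it reaches from about 0.4 to 0.875 m from the base axis. Payload 6.5 kg.
Tool frame: the origin (TCP) lies on the centre line of the jaws, within the pads' length; the fingertips stand 19 mm ahead of it and the grasp point (between the pads) is the TCP; z points along the fingers, y is the direction in which the jaws open and shut (so a half turn about z gives the same grasp; the last joint's range is limited). The gripper opens to 88 mm and grips with 3 to 60 N. Pads are 18 mm wide; open, the fingers measure 123 mm over their backs; the gripper's body (75 mm by 187 mm) begins 45 mm behind the grasp point.
Start: joints at [-1.237, 0.536, -0.004, 1.538, 0.003, 1.067, -0.071], TCP at [0.253, 0.599, 0.231] pointing down, gripper open.
Joint ranges: [-2.7, 2.7], [-0.37, 2.16], [-1.27, 1.26], [0.24, 2.4], [-1.31, 4.45], [0.19, 1.91], [-2.76, 2.76]. Speed limits (rad/s): [2.39, 2.39, 3.14, 3.14, 3.14, 3.14, 3.14].

INTERFACE

Orientations are given as [roll, pitch, yaw] about the fixed x, y, z axes, in that order (R = Rz(yaw) Ry(pitch) Rx(roll)).
In Python, from cell import ctrl gives the robot as it stands.
- The arm moves only by the tool jog_arm, never from a script. Its argument "plan" is a list of rows, each a list of 3 entries, a list of its own where there are three numbers: the finger opening in m, from 0 to 0.0881, then the shift along the tool's x, y, z in m, then the turn, a rotation vector about the tool's x, y, z in rad. A call has 1 to 12 rows; each row shifts and turns the commanded pose from where the row before left it, along the tool's axes as they then stand; what a row does not reach is not made up. A row lasts 1/12 s, in which the tool goes at most 41.7 mm and 7.16 degrees, less where a joint would pass 70% of its speed; a pose out of reach is approached as far as the arm can. A call with a gripper value outside its range is refused whole. The fingers move at their own pace and stop on an object; "force" is the grip in N (left out, the last holds). Time passes only in rows, so rows that do not move let the fingers close. It gives the time, the measured TCP pose, the force and the opening at its end, in the units of the state.
- ctrl.get_state(): the state, without advancing time (a new reading comes with each control period).
- ctrl.capture(name): name is "scene" or "top"; returns a dict with "color" (420x560x3 uint8, red, green, blue), "depth" (420x560 float32, m along the optical axis (not along the pixel's ray), 0 where there is no reading), "mtx" (3x3 intrinsics, pixels), "k1" (the pictures are not rectified: a ray, as slopes to the right and down, at radius r is drawn at 1 + k1 r^2 times it, then the intrinsics apply), "eye" and "orientation" of the camera in the world. Camera axes: x right, y down, z forward; pixel columns grow to the right and rows downward; lengths in m; the calibration is good to about 2 mm. A picture is of the moment at which its call begins.
- ctrl.finish_job(): hands the job in, once; it reports no verdict.
The state is a dict: "clock": time; "joint_pos": joint angles; "qvel": joint speeds; "joint_torque": joint torques, N m; "eef_pos": TCP position; "ee_rot": TCP orientation; "contact_force": force on the tool from outside, world axes, zero at the start; "moment": the same for the moment, N m; "width": finger opening in m.
Only numpy, scipy, OpenCV 4.12 (cv2) and the standard library are available. Lean on these libraries where they do the work, as an engineer would, in place of code of your own. Each camera call takes 0.05 s, during which the arm holds its last target.

## Working session

There is one attempt and no reset: what is moved stays moved. The work goes in short steps, Python scripts to look and compute and a tool call to move; the robot and the scene stay as the last step left them, time stands still between calls to the robot, and variables do not carry over. Pictures are saved under pics/ and viewed, and the job is handed in when it is done.

Besides the shell and the picture viewer there is one more tool, called after "Emit:" as name([rows], argument=value, ...), one row to a line, values as JSON. jog_arm: Moves the arm, as the interface text tells. Its arguments: {"type":"object","properties":{"plan":{"type":"array","items":{"type":"array"}},"force":{"type":"number"}},"required":["plan"]}

```bash
ls; mkdir -p pics; python3 - <<'E'
from cell import ctrl
import cv2,pickle
d={}
for n in("scene","top"):
    c=ctrl.capture(n); d[n]=c
    cv2.imwrite(f"pics/{n}0.png",c["color"][:,:,::-1])
    print(n,c["mtx"].tolist(),c["k1"],c["eye"],c["orientation"])
pickle.dump(d,open("cap0.pkl","wb"))
print(ctrl.get_state())
E
```

```text
pics
scene [[457.21395985168306, 0.0, 288.6926063788834], [0.0, 457.21395985168306, 200.14791963630933], [0.0, 0.0, 1.0]] -0.02919984278641975 [1.03206731 0.76306851 0.86227802] [-2.32632659  0.01336455  2.46913401]
top [[527.0498608042101, 0.0, 284.7666755706989], [0.0, 527.0498608042101, 207.46011954570216], [0.0, 0.0, 1.0]] 0.033181213031420055 [0.44667669 0.10634709 1.31824173] [-3.09978945 -0.00839271 -1.58247777]
{'clock': 0.1, 'joint_pos': array([-1.2371865 ,  0.53706586, -0.00444029,  1.53875354,  0.00262815,
        1.0672765 , -0.07121184]), 'qvel': array([ 1.41929780e-03, -6.42896518e-04, -3.96145409e-05, -6.30667605e-04,
        1.61112633e-03,  5.61110747e-04, -1.53269352e-03]), 'joint_torque': array([ 2.60238601e-03, -5.72072232e+01,  9.93893109e-01, -2.52232200e+01,
       -5.61801670e-02,  1.33208183e-02,  1.10606760e-05]), 'eef_pos': array([0.25281333, 0.59822577, 0.23055069]), 'ee_rot': array([-3.14010099e+00,  1.34816610e-04,  2.74185779e+00]), 'contact_force': array([ 0.21231246, -0.09882622,  0.83103579]), 'moment': array([ 0.03761061, -0.03842607,  0.01546815]), 'width': 0.08748968335873648}
```

View pics/scene0.png

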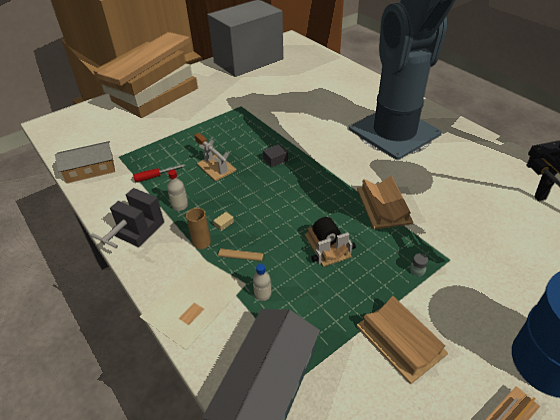

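View pics/top0.png

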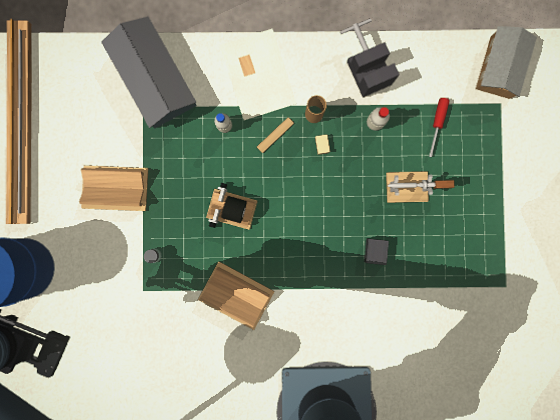

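```bash
cat > h.py <<'E'
import numpy as np,cv2,pickle
from scipy.spatial.transform import Rotation as R
def load(f="cap0.pkl"): return pickle.load(open(f,"rb"))
def Rc(c): return R.from_euler("xyz",c["orientation"]).as_matrix()
def dist(c): return np.array([c["k1"],0,0,0,0.])
def rays(c,uv):
    uv=np.asarray(uv,float).reshape(-1,1,2)
    n=cv2.undistortPoints(uv,c["mtx"],dist(c)).reshape(-1,2)
    return np.c_[n,np.ones(len(n))]@Rc(c).T      # depth-scaled
def plane(c,uv,z):
    r=rays(c,uv); t=(z-c["eye"][2])/r[:,2]; return c["eye"]+r*t[:,None]
def proj(c,P):
    P=np.asarray(P,float).reshape(-1,3); rv=cv2.Rodrigues(Rc(c).T)[0]
    return cv2.projectPoints(P,rv,-Rc(c).T@c["eye"],c["mtx"],dist(c))[0].reshape(-1,2)
def cloud(c):
    h,w=c["depth"].shape; u,v=np.meshgrid(np.arange(w),np.arange(h))
    uv=np.c_[u.ravel(),v.ravel()]
    P=c["eye"]+rays(c,uv)*c["depth"].reshape(-1,1)
    P[c["depth"].ravel()==0]=np.nan
    return P.reshape(h,w,3)
def crop(c,x0,y0,x1,y1,name,s=6):
    im=cv2.resize(c["color"][y0:y1,x0:x1,::-1],None,fx=s,fy=s,interpolation=cv2.INTER_CUBIC); cv2.imwrite("pics/"+name,im)
E
python3 - <<'E'
from h import *
d=load(); t,s=d["top"],d["scene"]
crop(t,375,150,475,215,"t_stand.png",8); crop(t,190,170,280,240,"t_trough.png",8)
crop(s,180,120,260,190,"s_stand.png",8); crop(s,295,205,370,275,"s_trough.png",8)
for n,c in d.items():
    P=cloud(c)
    print(n,np.nanmedian(P[...,2]), [np.round(P[v,u],4).tolist() for u,v in ([(300,220),(443,184),(233,207),(95,185)] if n=="top" else [(290,190),(327,230),(200,139),(214,155)])])
print(plane(t,[(443,184)],.074),plane(t,[(233,207)],.072))
E
```

```text
scene -0.0006916946662443024 [[0.4416, 0.0089, -0.0006], [0.5098, 0.2355, 0.069], [0.5567, -0.2716, 0.0726], [0.5267, -0.2572, 0.007]]
top 0.0012021801975432567 [[0.4698, 0.0571, 0.0042], [0.5497, -0.2789, 0.0768], [0.5011, 0.2175, 0.0741], [0.5614, 0.5602, 0.0177]]
[[ 0.54990818 -0.2797367   0.074     ]] [[0.50115534 0.2176442  0.072     ]]
```

View pics/t_stand.png

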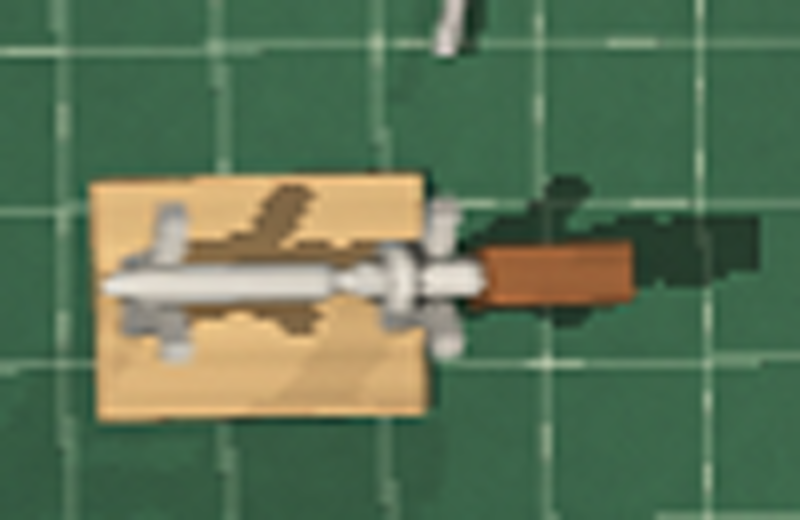

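View pics/t_trough.png

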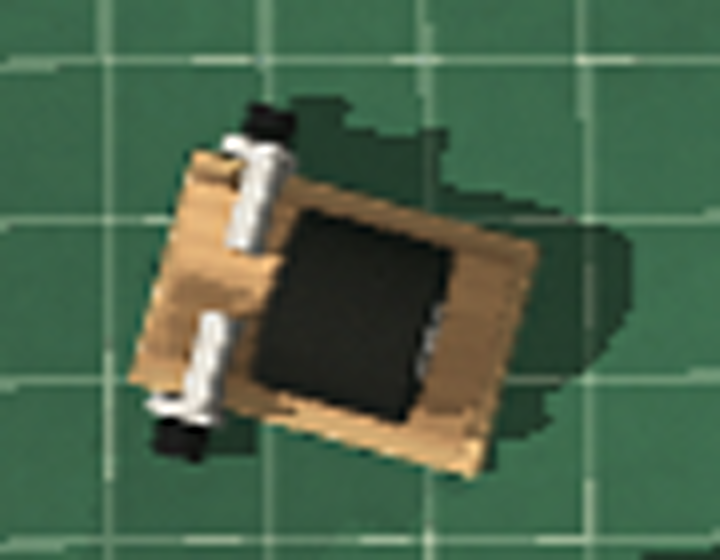

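View pics/s_stand.png

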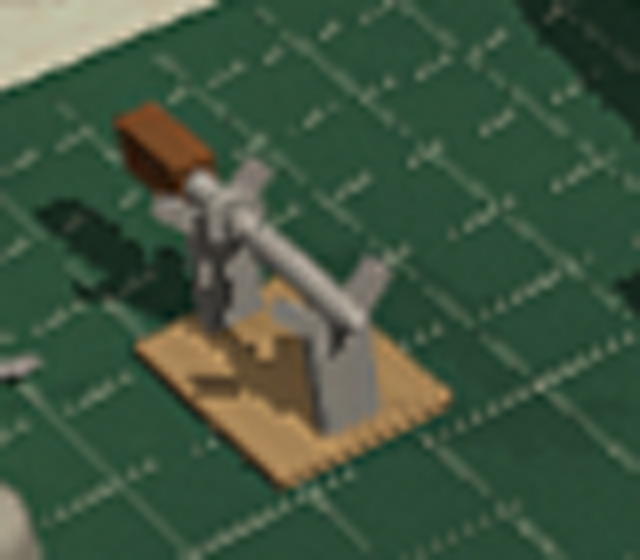

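View pics/s_trough.png

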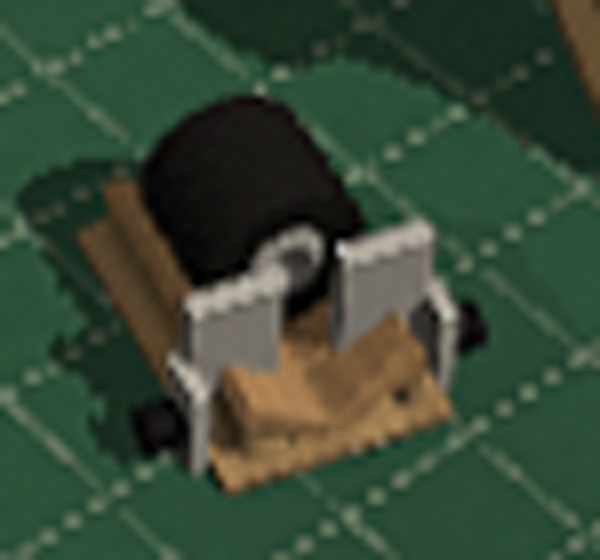

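```bash
python3 - <<'E'
from h import *
d=load(); t,s=d["top"],d["scene"]
def ang(v): return np.arctan2(v[1],v[0])
# handle, top view
for n,c,(x0,y0,x1,y1) in (("top",t,(425,170,465,200)),("scene",s,(190,128,212,148))):
    hsv=cv2.cvtColor(c["color"],cv2.COLOR_RGB2HSV); m=np.zeros(hsv.shape[:2],np.uint8)
    sub=cv2.inRange(hsv,(5,130,60),(18,255,255)); m[y0:y1,x0:x1]=sub[y0:y1,x0:x1]
    P=cloud(c)[m>0]; P=P[P[:,2]>.066] if n=="top" else P[P[:,2]>.05]
    print(n,len(P),"cloud mean",P.mean(0),"z",np.percentile(P[:,2],[5,50,95]))
    if n=="top":
        cs=max(cv2.findContours(m,0,1)[0],key=cv2.contourArea)
        print(cv2.minAreaRect(cs))
        W=plane(c,np.argwhere(m>0)[:,::-1],.074)[:,:2]
        r=cv2.minAreaRect(W.astype(np.float32)); print("handle rect",r, W.mean(0))
# trough corners clicks (crop coords /8 + off)
o=np.array([190,170]); k=lambda x,y:np.array([x,y])/8+o-.44
for z in(0,.03):
    C=plane(t,[k(195,152),k(132,382),k(478,478),k(540,243)],z)[:,:2]
    L=((C[0]+C[1])/2)-((C[2]+C[3])/2)
    print("trough z",z,"c",C.mean(0),"len",np.linalg.norm(L),"w",np.linalg.norm(C[0]-C[1]),np.linalg.norm(C[2]-C[3]),"dir",ang(L))
# stand base
o=np.array([375,150])
C=plane(t,[k(92,183),k(98,420),k(427,413),k(423,174)],.008)[:,:2]
L=((C[0]+C[1])/2)-((C[2]+C[3])/2)
print("stand",C.mean(0),np.linalg.norm(L),np.linalg.norm(C[0]-C[1]),"dir",ang(L))
# spindle axis: tip and shaft pts z .062
A=plane(t,[k(103,285),k(330,281),k(400,278),k(485,274),k(632,272)],.066)[:,:2]; print(A,[ang(A[0]-a) for a in A[1:]])
# roller
m=np.zeros(t["depth"].shape,bool); m[195:224,220:248]=1
g=t["color"].max(2)<60
P=cloud(t)[m&g]; P=P[P[:,2]>.05]; print("roller",len(P),P.mean(0),P[:,2].max())
np.save("rollP.npy",P)
E
```

```text
top 136 cloud mean [ 0.55031373 -0.28351768  0.07423784] z [0.07008787 0.07432885 0.07778866]
((443.4903259277344, 183.8162841796875), (7.358236789703369, 19.394210815429688), 86.98721313476562)
handle rect ((0.550331711769104, -0.2808951735496521), (0.01744459569454193, 0.04596270993351936), 2.3543143272399902) [ 0.55029419 -0.28296068]
scene 54 cloud mean [ 0.5516868  -0.27824227  0.07257452] z [0.06923337 0.0728705  0.07537537]
trough z 0 c [0.49993517 0.22759251] len 0.11181423548732239 w 0.0744837290196089 0.07593525008473741 dir 1.2948519146971824
trough z 0.03 c [0.49872314 0.22483326] len 0.10926961336520002 w 0.07278865912286983 0.07420714707198263 dir 1.2948519146971826
stand [ 0.5496051  -0.21068257] 0.10270665143495811 0.07404385663008982 dir 1.5835288309947402
[[ 0.54928451 -0.15005495]
 [ 0.54969571 -0.21759371]
 [ 0.55034778 -0.23841145]
 [ 0.55124472 -0.26367759]
 [ 0.55132478 -0.30729403]] [np.float64(1.5768845415462651), np.float64(1.5828296349361763), np.float64(1.5880465807739896), np.float64(1.5837712119077905)]
roller 447 [0.4964426  0.21767479 0.06681332] 0.0777432729502534
```

```bash
python3 - <<'E'
from h import *
from scipy.optimize import least_squares
d=load(); t,s=d["top"],d["scene"]
def fit(P,name,z0):
    def f(p):
        x0,z,th,tilt=p; a=np.array([np.cos(th)*np.cos(tilt),np.sin(th)*np.cos(tilt),np.sin(tilt)])
        c=np.array([.5,.22,z])+x0*np.array([1,0,0])
        q=P-c; return np.linalg.norm(np.cross(q,a),axis=1)-.028
    for tl in (0,):
        r=least_squares(lambda p:f([p[0],p[1],p[2],0]),[0,z0,1.3],loss="soft_l1",f_scale=.002)
    x0,z,th=r.x; a=np.array([np.cos(th),np.sin(th)]); u=(P[:,:2]-[.5+x0,.22])@a
    print(name,len(P),"x at y=.22",.5+x0,"z",z,"th",th,"rms",np.sqrt(np.mean(r.fun**2)),"u",np.percentile(u,[1,99]))
P=np.load("rollP.npy"); fit(P,"top",.044)
m=np.zeros(s["depth"].shape,bool); m[215:245,312:342]=1
g=s["color"].max(2)<45
Q=cloud(s)[m&g]; Q=Q[(Q[:,2]>.045)]; fit(Q,"scene",.044)
fit(np.r_[P,Q],"both",.044)
# trough wood mask outline
hsv=cv2.cvtColor(t["color"],cv2.COLOR_RGB2HSV)
mm=np.zeros(hsv.shape[:2],np.uint8); sub=cv2.inRange(hsv,(8,60,60),(28,255,255)); mm[180:235,200:262]=sub[180:235,200:262]
sub2=(t["color"].max(2)<45).astype(np.uint8)*255; mm[195:224,220:248]|=sub2[195:224,220:248]
mm=cv2.morphologyEx(mm,cv2.MORPH_CLOSE,np.ones((7,7)))
W=plane(t,np.argwhere(mm>0)[:,::-1],0)[:,:2]; print(cv2.minAreaRect(W.astype(np.float32)))
# stop: bright plates in top
o=np.array([190,170]); k=lambda x,y:np.array([x,y])/8+o-.44
th=1.295;a=np.array([np.cos(th),np.sin(th)])
c=np.array([.4999,.2276])-.011*a; print("trough origin",c)
S=plane(t,[k(257,250),k(295,160),k(222,365),k(237,315),k(225,245),k(185,400),k(205,312)],.058)[:,:2]; print("stop pts u",(S-c)@a, "v",(S-c)@[-a[1],a[0]])
F=plane(t,[k(305,208),k(255,375),k(452,250),k(410,420)],.058)[:,:2]; print("roller pts u",(F-c)@a,(F-c)@[-a[1],a[0]])
F=plane(t,[k(305,208),k(255,375),k(452,250),k(410,420)],.047)[:,:2]; print("roller pts u",(F-c)@a,(F-c)@[-a[1],a[0]])
E
```

```text
top 447 x at y=.22 0.49770621199650905 z 0.04433611657891102 th 1.2823147627330482 rms 0.002358668173609634 u [-0.02521845  0.02075165]
scene 407 x at y=.22 0.49783524964148224 z 0.042067795216224085 th 1.2769255246397422 rms 0.002909743664266433 u [-0.02259785  0.02536289]
both 854 x at y=.22 0.4975520811439261 z 0.04325680910372464 th 1.2787871895493819 rms 0.0028395982708168924 u [-0.0250618   0.02524908]
((0.4999356269836426, 0.22794601321220398), (0.11375967413187027, 0.07609878480434418), 73.91481018066406)
trough origin [0.49690455 0.2170157 ]
stop pts u [0.03313167 0.02934352 0.03405575 0.0337178  0.04274167 0.04190635
 0.04316145] v [-0.01139025 -0.0403528   0.02447546  0.00891017 -0.01033594  0.03741937
  0.01053826]
roller pts u [ 0.02264535  0.02377163 -0.0230609  -0.02439026] [-0.02726366  0.02478622 -0.02661899  0.02567559]
roller pts u [ 0.02389186  0.02502797 -0.02221334 -0.0235543 ] [-0.02766043  0.02484377 -0.02701014  0.0257409 ]
```

Candidates: spindle – only (420,184) top view (the grey vise at (370,60) has a bar but no wooden handle). Trough – (233,207) with roller and bracket, measured 112×75 mm; look-alikes (115,188) and (236,295) are bigger and empty. The crops show the spindle in its stand with the handle at right (pixel 443,184), and the roller in the trough with its open end at right and slotted stop at left.

Emit:
jog_arm([
  [0.088, [0, 0, 0], [0, 0, 0.116]],
  [0.088, [0, 0, 0], [0, 0, 0.116]],
  [0.088, [0, 0, 0], [0, 0, 0.116]],
  [0.088, [0, 0, 0], [0, 0, 0.116]],
  [0.088, [0, 0, 0], [0, 0, 0.116]],
  [0.088, [0, 0, 0], [0, 0, 0.116]],
  [0.088, [0, 0, 0], [0, 0, 0.116]],
  [0.088, [0, 0, 0], [0, 0, 0.116]],
  [0.088, [0, 0, 0], [0, 0, 0.116]],
  [0.088, [0, 0, 0], [0, 0, 0.116]],
  [0.088, [0, 0, 0], [0, 0, 0]],
])

```text
clock: 1.02
eef_pos: [0.2527, 0.5985, 0.2308]
ee_rot: [-3.142, 0.001, 1.578]
contact_force: [-0.4, 0.1, -0.2]
width: 0.0882
```

```bash
cat >> h.py <<'E'
def delta(p,yaw=None,pitch=0.0,st=None):
    """print tool-frame shift and rotvec from present to target (tool down at yaw)"""
    from cell import ctrl
    st=st or ctrl.get_state(); Rt=R.from_euler("xyz",st["ee_rot"])
    print("t",round(st["clock"],2),"pos",np.round(st["eef_pos"],4),"rpy",np.round(st["ee_rot"],4),"F",np.round(st["contact_force"],2),"M",np.round(st["moment"],3),"w",round(st["width"],4))
    if p is not None: print(" shift",np.round(Rt.inv().apply(np.array(p)-st["eef_pos"]),4))
    if yaw is not None:
        print(" turn",np.round((Rt.inv()*R.from_euler("xyz",[np.pi,pitch,yaw])).as_rotvec(),4))
    return st
E
python3 -c "
from h import *
delta([.5503,-.283,.231],1.583)"
```

```text
t 1.02 pos [0.2527 0.5985 0.2308] rpy [-3.1416e+00  1.0000e-03  1.5780e+00] F [-0.42  0.09 -0.15] M [-0.016  0.022  0.01 ] w 0.0882
 shift [-8.836e-01  2.912e-01  7.000e-04]
 turn [-0.     0.001 -0.005]
```

Emit:
jog_arm([
  [0.088, [-0.034, 0.024, 0], [0, 0, 0]],
  [0.088, [-0.034, 0.024, 0], [0, 0, 0]],
  [0.088, [-0.034, 0.024, 0], [0, 0, 0]],
  [0.088, [-0.034, 0.024, 0], [0, 0, 0]],
  [0.088, [-0.034, 0.024, 0], [0, 0, 0]],
  [0.088, [-0.034, 0.024, 0], [0, 0, 0]],
  [0.088, [-0.034, 0.024, 0], [0, 0, 0]],
  [0.088, [-0.034, 0.024, 0], [0, 0, 0]],
  [0.088, [-0.034, 0.024, 0], [0, 0, 0]],
  [0.088, [-0.034, 0.024, 0], [0, 0, 0]],
  [0.088, [-0.034, 0.024, 0], [0, 0, 0]],
  [0.088, [-0.034, 0.024, 0], [0, 0, 0]],
])

```text
clock: 2.02
eef_pos: [0.5462, 0.1921, 0.2313]
ee_rot: [-3.141, -0.0, 1.586]
contact_force: [1.1, 1.7, -0.4]
width: 0.0881
```

Emit:
jog_arm([
  [0.088, [-0.039, 0, 0], [0, 0, 0]],
  [0.088, [-0.039, 0, 0], [0, 0, 0]],
  [0.088, [-0.039, 0, 0], [0, 0, 0]],
  [0.088, [-0.039, 0, 0], [0, 0, 0]],
  [0.088, [-0.039, 0, 0], [0, 0, 0]],
  [0.088, [-0.039, 0, 0], [0, 0, 0]],
  [0.088, [-0.039, 0, 0], [0, 0, 0]],
  [0.088, [-0.039, 0, 0], [0, 0, 0]],
  [0.088, [-0.039, 0, 0], [0, 0, 0]],
  [0.088, [-0.039, 0, 0], [0, 0, 0]],
  [0.088, [-0.039, 0, 0], [0, 0, 0]],
  [0.088, [0, 0, 0], [0, 0, 0]],
])

```text
clock: 3.02
eef_pos: [0.5478, -0.2449, 0.2318]
ee_rot: [-3.141, 0.006, 1.575]
contact_force: [-0.9, 0.1, 0.4]
width: 0.0879
```

```bash
python3 -c "
from h import *
delta([.5503,-.285,.15],1.583)"
```

```text
t 3.02 pos [ 0.5478 -0.2449  0.2318] rpy [-3.1413  0.006   1.575 ] F [-0.93  0.09  0.38] M [-0.106  0.14   0.053] w 0.0879
 shift [-0.0396  0.0024  0.082 ]
 turn [-0.0003  0.006  -0.008 ]
```

Emit:
jog_arm([
  [0.088, [-0.02, 0.001, 0.02], [0, 0, 0]],
  [0.088, [-0.019, 0.001, 0.02], [0, 0, -0.008]],
  [0.088, [0, 0, 0.02], [0, 0, 0]],
  [0.088, [0, 0, 0.02], [0, 0, 0]],
  [0.088, [0, 0, 0], [0, 0, 0]],
  [0.088, [0, 0, 0], [0, 0, 0]],
  [0.088, [0, 0, 0], [0, 0, 0]],
])

```text
clock: 3.6
eef_pos: [0.5532, -0.274, 0.1523]
ee_rot: [3.141, 0.0, 1.592]
contact_force: [0.5, -0.0, -0.0]
width: 0.088
```

```bash
python3 - <<'E'
from h import *
from cell import ctrl
d={n:ctrl.capture(n) for n in("scene","top")}; pickle.dump(d,open("cap1.pkl","wb"))
delta([.5503,-.284,.067],1.583)
crop(d["top"],375,140,475,215,"t1.png",8); crop(d["scene"],160,80,260,155,"s1.png",8)
E
```

```text
t 3.7 pos [ 0.5536 -0.2742  0.1528] rpy [3.1394e+00 8.0000e-04 1.5911e+00] F [-0.03  0.69  0.33] M [-0.08   0.033  0.018] w 0.0879
 shift [-0.0097 -0.0037  0.0858]
 turn [0.0022 0.0008 0.0081]
```

View pics/t1.png

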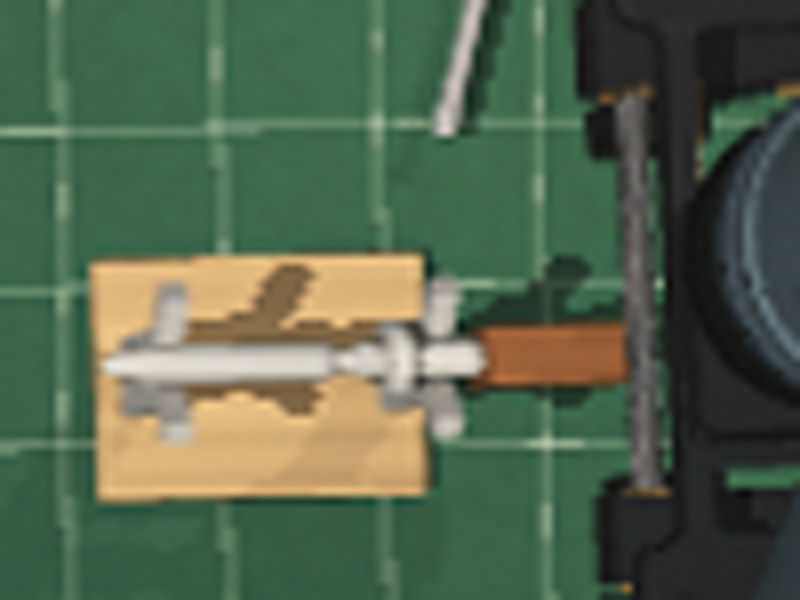

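View pics/s1.png

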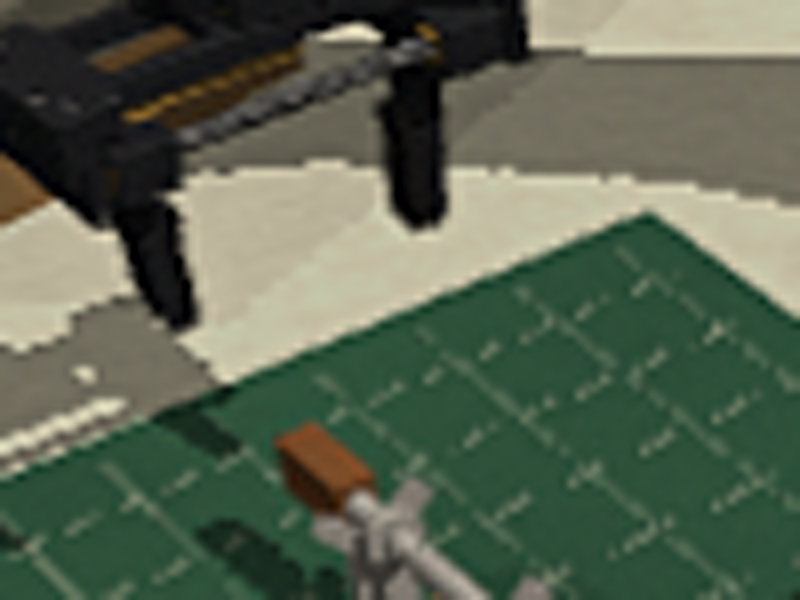

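```bash
python3 - <<'E'
from h import *
d=load("cap1.pkl")
for p in([.5536,-.2742,.1338],[.5536,-.2742,.17],[.5536,-.2742,.21]): print(proj(d["scene"],p),proj(d["top"],p))
for sx in(-.0435,.0435): print(proj(d["scene"],[.5536+sx,-.2742,.1338]))
P=cloud(d["top"]);print(P[140+200//8,375+640//8],P[140+300//8,375+640//8])
E
```

```text
[[197.38371855 120.74724115]] [[448.70835435 180.10072421]]
[[195.47684747 109.88381302]] [[454.01778882 178.54516843]]
[[193.28780572  97.39397767]] [[460.28969101 176.70781672]]
[[210.38522539 115.39859835]]
[[184.00214479 126.25904993]]
[ 0.57430069 -0.25188289  0.24534871] [ 0.55003833 -0.25239934  0.24205069]
```

Emit:
jog_arm([
  [0.088, [-0.0095, -0.0035, 0], [0, 0, 0.008]],
  [0.088, [0, 0, 0.02], [0, 0, 0]],
  [0.088, [0, 0, 0.02], [0, 0, 0]],
  [0.088, [0, 0, 0.015], [0, 0, 0]],
  [0.088, [0, 0, 0.01], [0, 0, 0]],
  [0.088, [0, 0, 0], [0, 0, 0]],
  [0.088, [0, 0, 0], [0, 0, 0]],
  [0.088, [0, 0, 0], [0, 0, 0]],
])

```text
clock: 4.37
eef_pos: [0.55, -0.2843, 0.0875]
ee_rot: [3.14, 0.001, 1.582]
contact_force: [0.3, -0.1, 0.2]
width: 0.0884
```

```bash
python3 - <<'E'
from h import *
from cell import ctrl
d={n:ctrl.capture(n) for n in("scene","top")}; pickle.dump(d,open("cap1.pkl","wb"))
delta([.5503,-.284,.067],1.583)
crop(d["top"],375,140,475,215,"t2.png",8); crop(d["scene"],160,100,260,175,"s2.png",8)
E
```

```text
t 4.47 pos [ 0.55   -0.2841  0.0875] rpy [3.1398e+00 9.0000e-04 1.5818e+00] F [ 0.1  -0.21 -0.41] M [-0.036  0.132 -0.024] w 0.0883
 shift [0.0001 0.0002 0.0205]
 turn [ 0.0018  0.0009 -0.0012]
```

View pics/s2.png

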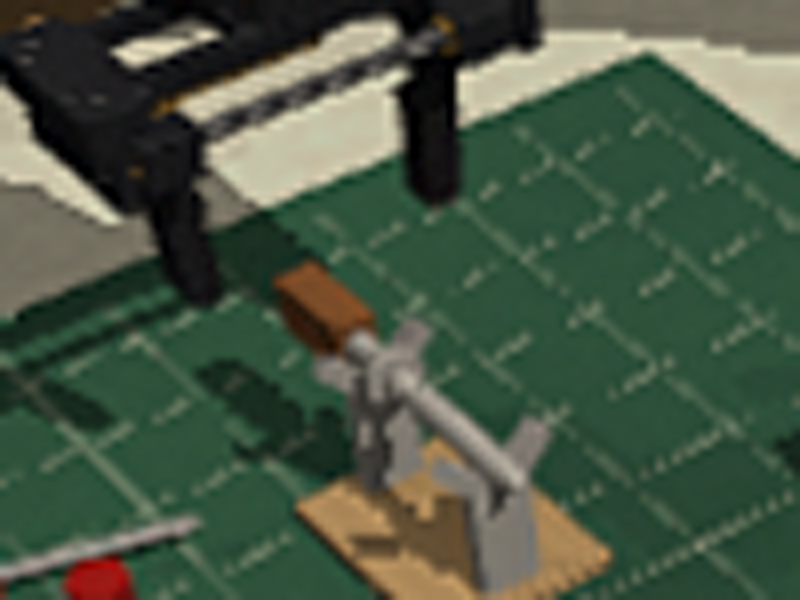

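View pics/t2.png

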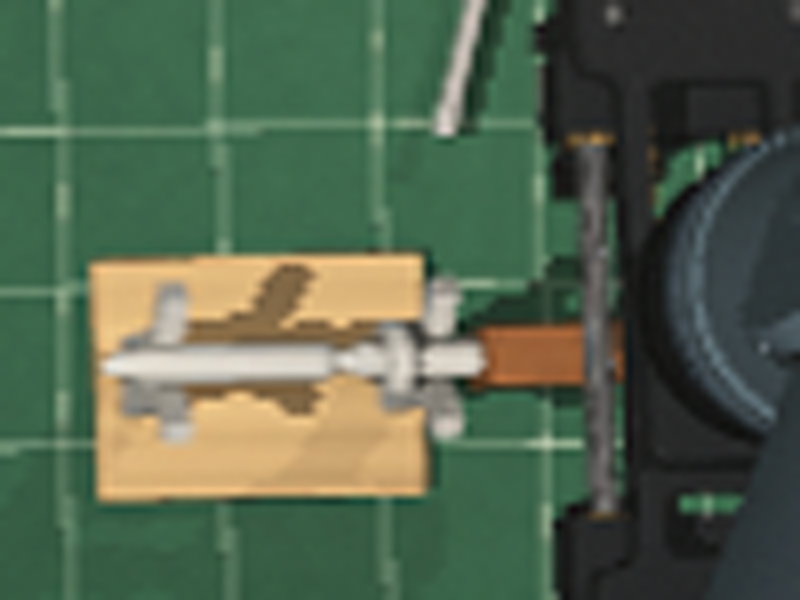

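```bash
python3 - <<'E'
from h import *
d=load("cap1.pkl"); s=d["scene"]
print(proj(s,[.55,-.284,.0685]),proj(s,[.55+.044,-.284,.0685]),proj(s,[.55-.044,-.284,.0685]))
P=cloud(s); print("near bottom",[np.round(P[v,u],3).tolist() for u,v in((185,136),(183,130),(181,126),(213,124),(213,118))])
m=(s["color"].max(2)<50)
for (x0,y0,x1,y1) in((176,122,190,140),(208,108,220,127)):
    Q=P[y0:y1,x0:x1][m[y0:y1,x0:x1]]; Q=Q[(Q[:,2]<.14)&(Q[:,2]>.03)]; print(len(Q),np.round(Q.min(0),3),np.round(Q.max(0),3),np.round(np.median(Q,0),3))
E
```

```text
[[200.02688177 137.41634923]] [[187.0480633  143.01929599]] [[212.64709528 131.9736647 ]]
near bottom [[0.6, -0.275, 0.101], [0.601, -0.277, 0.121], [0.606, -0.274, 0.139], [0.504, -0.279, 0.099], [0.502, -0.276, 0.12]]
82 [ 0.593 -0.292  0.094] [ 0.611 -0.27   0.14 ] [ 0.604 -0.275  0.12 ]
90 [ 0.489 -0.291  0.094] [ 0.508 -0.271  0.14 ] [ 0.5   -0.276  0.118]
```

Emit:
jog_arm([
  [0.088, [0, 0, 0.01], [0, 0, 0]],
  [0.088, [0, 0, 0.0115], [0, 0, 0]],
  [0.088, [0, 0, 0], [0, 0, 0]],
  [0.015, [0, 0, 0], [0, 0, 0]],
  [0.015, [0, 0, 0], [0, 0, 0]],
  [0.015, [0, 0, 0], [0, 0, 0]],
  [0.015, [0, 0, 0], [0, 0, 0]],
  [0.015, [0, 0, 0], [0, 0, 0]],
  [0.015, [0, 0, 0], [0, 0, 0]],
  [0.015, [0, 0, 0], [0, 0, 0]],
  [0.015, [0, 0, 0], [0, 0, 0]],
  [0.015, [0, 0, 0], [0, 0, 0]],
], force=10)

```text
clock: 5.47
eef_pos: [0.5493, -0.2836, 0.0649]
ee_rot: [3.142, 0.0, 1.582]
contact_force: [0.4, -0.0, -0.2]
width: 0.0302
```

```bash
python3 - <<'E'
from h import *
from cell import ctrl
d={n:ctrl.capture(n) for n in("scene",)}
delta([.5503,-.284,.067],1.583)
crop(d["scene"],160,100,260,175,"s3.png",8)
E
```

```text
t 5.52 pos [ 0.5494 -0.2836  0.0649] rpy [3.1415e+00 1.0000e-04 1.5818e+00] F [0.69 0.04 0.41] M [-0.077  0.058  0.049] w 0.026
 shift [-0.0004  0.0009 -0.0021]
 turn [ 0.0001  0.0001 -0.0012]
```

View pics/s3.png

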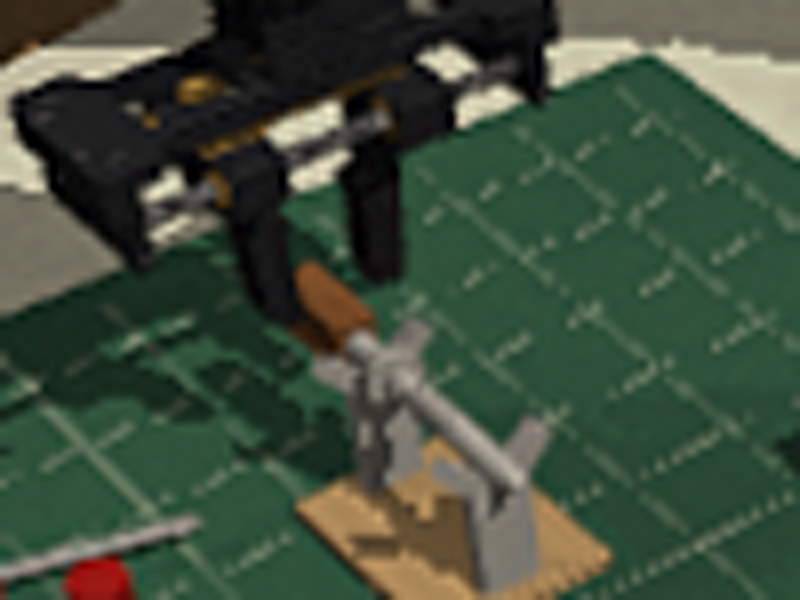

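```bash
python3 - <<'E'
from h import *
from cell import ctrl
s=ctrl.capture("scene"); P=cloud(s)
print(proj(s,[.5494,-.2836,.046]),proj(s,[.5494+.013,-.2746,.046]),proj(s,[.5494-.013,-.2746,.046]))
for u in(191,192,193,194,207,208): 
    print(u,[(v,np.round(P[v,u],3).tolist(),int(s["color"][v,u].max())) for v in range(131,145,2)])
E
```

```text
[[201.34860264 143.52548859]] [[199.1224912  146.55466763]] [[206.60559944 143.25322339]]
191 [(131, [0.58, -0.271, 0.112], 8), (133, [0.576, -0.284, 0.096], 9), (135, [0.576, -0.287, 0.087], 35), (137, [0.576, -0.289, 0.079], 32), (139, [0.535, -0.386, -0.0], 49), (141, [0.541, -0.375, 0.001], 46), (143, [0.547, -0.364, 0.002], 47)]
192 [(131, [0.578, -0.269, 0.112], 19), (133, [0.577, -0.275, 0.101], 13), (135, [0.576, -0.279, 0.092], 3), (137, [0.577, -0.28, 0.085], 16), (139, [0.532, -0.385, -0.001], 49), (141, [0.54, -0.371, 0.002], 43), (143, [0.543, -0.367, -0.002], 45)]
193 [(131, [0.574, -0.272, 0.108], 25), (133, [0.574, -0.274, 0.101], 21), (135, [0.575, -0.273, 0.094], 24), (137, [0.577, -0.272, 0.089], 8), (139, [0.575, -0.279, 0.077], 40), (141, [0.536, -0.371, 0.0], 79), (143, [0.54, -0.366, -0.003], 44)]
194 [(131, [0.569, -0.276, 0.105], 23), (133, [0.571, -0.274, 0.099], 23), (135, [0.573, -0.272, 0.094], 25), (137, [0.573, -0.275, 0.085], 19), (139, [0.574, -0.274, 0.079], 31), (141, [0.533, -0.37, -0.0], 94), (143, [0.538, -0.361, -0.001], 39)]
207 [(131, [0.527, -0.278, 0.085], 17), (133, [0.53, -0.273, 0.082], 22), (135, [0.531, -0.274, 0.074], 29), (137, [0.489, -0.364, -0.002], 87), (139, [0.498, -0.347, 0.004], 78), (141, [0.499, -0.347, -0.003], 72), (143, [0.547, -0.25, 0.065], 136)]
208 [(131, [0.526, -0.273, 0.087], 21), (133, [0.529, -0.268, 0.084], 18), (135, [0.528, -0.273, 0.073], 48), (137, [0.487, -0.36, -0.0], 85), (139, [0.495, -0.347, 0.002], 79), (141, [0.498, -0.343, -0.002], 77), (143, [0.542, -0.253, 0.062], 124)]
```

The fingertips appear about 25 mm higher in the depth image than the stated tool geometry implies. I'll reopen and go down gently; this is safe whichever figure is right.

Emit:
jog_arm([
  [0.05, [0, 0, 0], [0, 0, 0]],
  [0.05, [0, 0, 0], [0, 0, 0]],
  [0.05, [0, 0, 0], [0, 0, 0]],
  [0.05, [0, 0.0008, 0], [0, 0, 0]],
  [0.05, [0, 0, 0], [0, 0, 0]],
  [0.05, [0, 0, 0.005], [0, 0, 0]],
  [0.05, [0, 0, 0.005], [0, 0, 0]],
  [0.05, [0, 0, 0], [0, 0, 0]],
  [0.05, [0, 0, 0], [0, 0, 0]],
])

```text
clock: 6.32
eef_pos: [0.5497, -0.2834, 0.0542]
ee_rot: [-3.141, -0.0, 1.582]
contact_force: [0.5, 1.5, -0.5]
width: 0.0499
```

```bash
python3 - <<'E'
from h import *
from cell import ctrl
s=ctrl.capture("scene"); P=cloud(s)
delta([.5503,-.284,.067],1.583)
crop(s,160,100,260,175,"s4.png",8)
m=(s["color"].max(2)<50)
Q=P[110:160,170:225][m[110:160,170:225]]; Q=Q[(Q[:,2]<.14)&(Q[:,2]>.03)&(abs(Q[:,1]+.28)<.02)]; print(len(Q),np.percentile(Q[:,2],[0,2,5,10]),np.percentile(Q[:,0],[1,99]))
E
```

```text
t 6.37 pos [ 0.5499 -0.2835  0.0545] rpy [-3.1411e+00 -2.0000e-04  1.5818e+00] F [ 0.33 -0.41 -0.15] M [-0.028  0.018 -0.025] w 0.0498
 shift [-0.0005  0.0004 -0.0125]
 turn [-0.0005 -0.0002 -0.0012]
256 [0.05098746 0.05646806 0.0637756  0.06752509] [0.47152421 0.63502587]
```

View pics/s4.png

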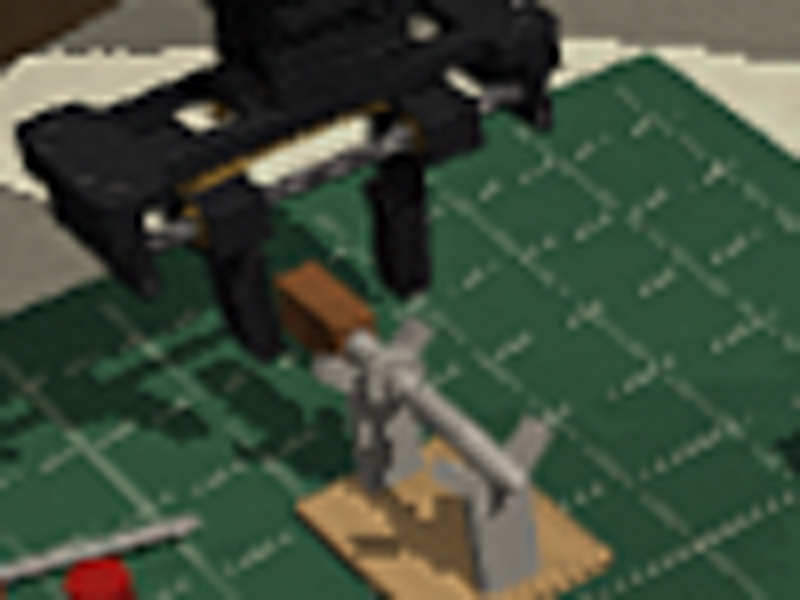

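Emit:
jog_arm([
  [0.05, [0, 0, 0.005], [0, 0, 0]],
  [0.05, [0, 0.0005, 0.004], [0, 0, 0]],
  [0.05, [0, 0, 0], [0, 0, 0]],
  [0.012, [0, 0, 0], [0, 0, 0]],
  [0.012, [0, 0, 0], [0, 0, 0]],
  [0.012, [0, 0, 0], [0, 0, 0]],
  [0.012, [0, 0, 0], [0, 0, 0]],
  [0.012, [0, 0, 0], [0, 0, 0]],
  [0.012, [0, 0, 0], [0, 0, 0]],
  [0.012, [0, 0, 0], [0, 0, 0]],
  [0.012, [0, 0, 0], [0, 0, 0]],
  [0.012, [0, 0, 0], [0, 0, 0]],
], force=10)

```text
clock: 7.37
eef_pos: [0.551, -0.2836, 0.046]
ee_rot: [3.141, 0.0, 1.582]
contact_force: [2.2, -0.4, 1.2]
width: 0.0179
```

```bash
python3 - <<'E'
from h import *
from cell import ctrl
s=ctrl.capture("scene")
delta([.5503,-.284,.067],1.583)
crop(s,160,100,260,175,"s5.png",8)
E
```

```text
t 7.42 pos [ 0.551  -0.2837  0.046 ] rpy [3.1408e+00 2.0000e-04 1.5818e+00] F [1.17 0.4  1.3 ] M [-0.099 -0.176 -0.044] w 0.0185
 shift [-0.0003 -0.0007 -0.021 ]
 turn [ 0.0007  0.0002 -0.0012]
```

View pics/s5.png

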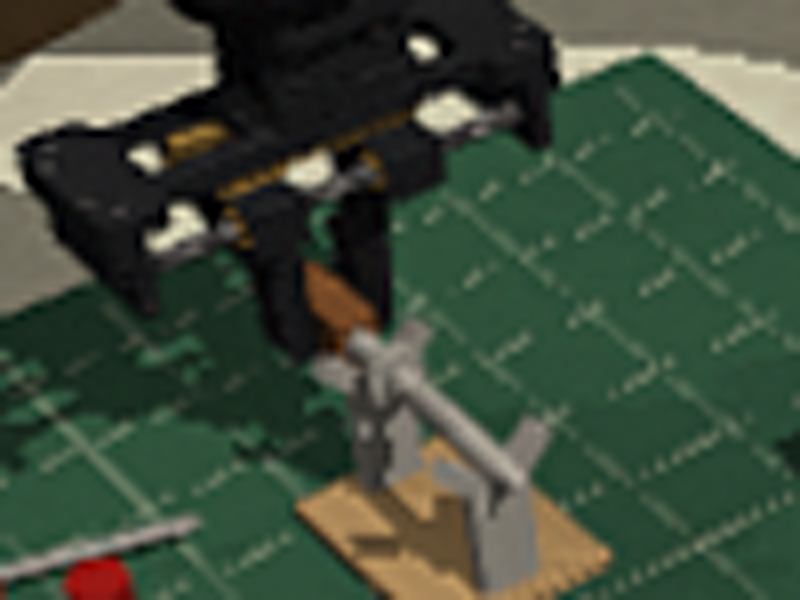

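Emit:
jog_arm([
  [0.01, [0, 0, 0], [0, 0, 0]],
  [0.01, [0, 0, 0], [0, 0, 0]],
  [0.01, [0, 0, 0], [0, 0, 0]],
  [0.01, [0, 0, -0.001], [0, 0, 0]],
  [0.01, [0, 0, -0.002], [0, 0, 0]],
  [0.01, [0, 0, -0.005], [0, 0, 0]],
  [0.01, [0, 0, -0.01], [0, 0, 0]],
  [0.01, [0, 0, -0.015], [0, 0, 0]],
  [0.01, [0, 0, -0.015], [0, 0, 0]],
  [0.01, [0, 0, -0.012], [0, 0, 0]],
  [0.01, [0, 0, 0], [0, 0, 0]],
  [0.01, [0, 0, 0], [0, 0, 0]],
], force=50)

```text
clock: 8.42
eef_pos: [0.551, -0.2837, 0.1066]
ee_rot: [3.14, 0.0, 1.582]
contact_force: [-0.4, 0.6, -0.7]
width: 0.0174
```

```bash
python3 - <<'E'
from h import *
from cell import ctrl
d={n:ctrl.capture(n) for n in("scene","top")}; pickle.dump(d,open("cap2.pkl","wb"))
delta([.5503,-.284,.106],1.583)
crop(d["scene"],160,80,260,155,"s6.png",8); crop(d["top"],375,140,475,215,"t6.png",8)
E
```

```text
t 8.52 pos [ 0.5501 -0.2832  0.1052] rpy [-3.1406e+00 -6.0000e-04  1.5820e+00] F [-0.65  0.16 -0.97] M [-0.058  0.083  0.057] w 0.0174
 shift [-0.0008  0.0002 -0.0008]
 turn [-0.001  -0.0006 -0.001 ]
```

View pics/s6.png

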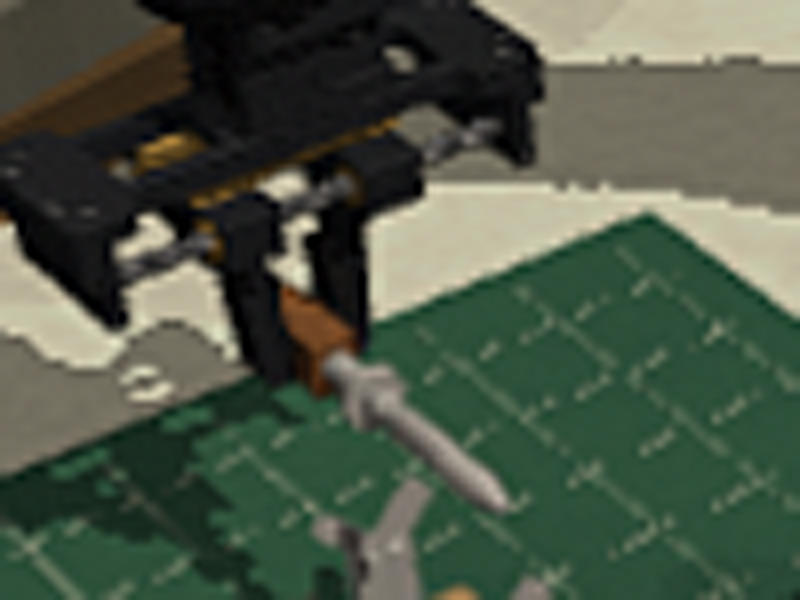

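View pics/t6.png

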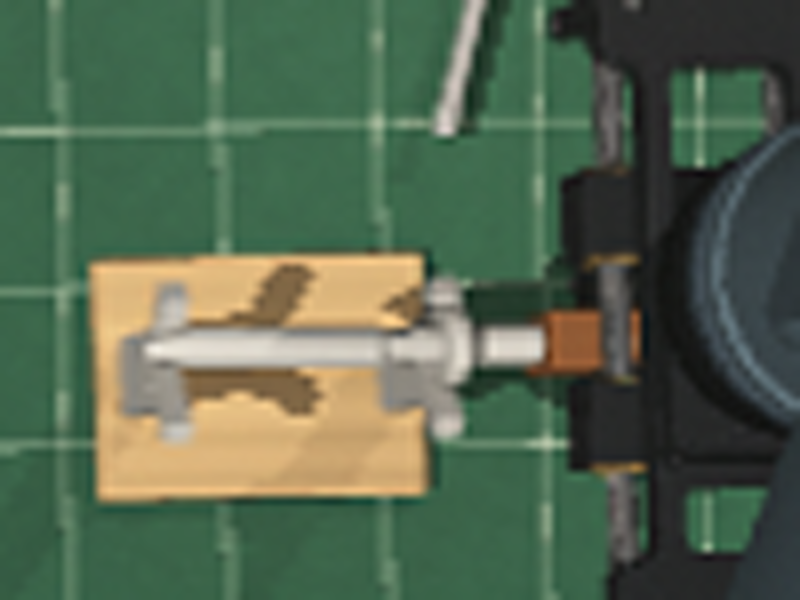

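```bash
cat >> h.py <<'E'
def tri(cs,uvs):
    A=[];b=[]
    for c,uv in zip(cs,uvs):
        r=rays(c,[uv])[0]; r/=np.linalg.norm(r); M=np.eye(3)-np.outer(r,r); A.append(M); b.append(M@c["eye"])
    A=np.vstack(A);b=np.hstack(b); x,res,_,_=np.linalg.lstsq(A,b,rcond=None); return x,np.sqrt(res)
E
python3 - <<'E'
from h import *
d=load("cap2.pkl"); t,s=d["top"],d["scene"]
k=lambda o,x,y:np.array([x,y])/8+o-.44
print("tip",tri([t,s],[k([375,140],140,350),k([160,80],503,510)]))
print("collar top face centre",tri([t,s],[k([375,140],458,345),k([160,80],370,398)]))
P=cloud(t)
u=np.arange(394,424); 
for uu in (394,398,402,406,410,414,418,422): 
    print(uu,np.round(P[183,uu],4),t["color"][183,uu])
E
```

```text
tip (array([ 0.5491182 , -0.14935318,  0.1222597 ]), array([0.00049973]))
collar top face centre (array([ 0.54893673, -0.23963381,  0.12056587]), array([0.00070979]))
394 [ 0.549  -0.1523  0.1281] [240 236 226]
398 [ 0.5485 -0.1605  0.132 ] [229 224 213]
402 [ 0.5486 -0.1698  0.1307] [225 219 209]
406 [ 0.5488 -0.1798  0.1265] [224 219 209]
410 [ 0.5485 -0.1882  0.1292] [212 206 196]
414 [ 0.5483 -0.1969  0.1304] [210 205 194]
418 [ 0.5486 -0.2073  0.1254] [207 202 190]
422 [ 0.5483 -0.2157  0.1276] [188 183 172]
```

Emit:
jog_arm([
  [0.01, [0.015, -0.005, -0.015], [0, 0, 0]],
  [0.01, [0.0325, -0.01, -0.015], [0, 0, 0]],
  [0.01, [0.0325, -0.01, 0], [0, 0, 0]],
  [0.01, [0.0325, -0.01, 0], [0, 0, 0]],
  [0.01, [0.0325, -0.01, 0], [0, 0, 0]],
  [0.01, [0.0325, -0.01, 0], [0, 0, 0]],
  [0.01, [0.0325, -0.01, 0], [0, 0, 0]],
  [0.01, [0.0325, -0.01, 0], [0, 0, 0]],
  [0.01, [0.0325, -0.01, 0], [0, 0, 0]],
  [0.01, [0.0325, -0.01, 0], [0, 0, 0]],
  [0.01, [0.015, -0.005, 0], [0, 0, 0]],
  [0.01, [0, 0, 0], [0, 0, 0]],
])

```text
clock: 9.52
eef_pos: [0.445, 0.0417, 0.1349]
ee_rot: [-3.139, -0.001, 1.588]
contact_force: [-0.4, 0.2, -0.2]
width: 0.0178
```

Emit:
jog_arm([
  [0.01, [0, 0, 0], [0, 0, 0.075]],
  [0.01, [0, 0, 0], [0, 0, 0.075]],
  [0.01, [0, 0, 0], [0, 0, 0.075]],
  [0.01, [0, 0, 0], [0, 0, 0.07]],
  [0.01, [0, 0, 0], [0, 0, 0]],
  [0.01, [0, 0, 0], [0, 0, 0]],
])

```text
clock: 10.02
eef_pos: [0.447, 0.0369, 0.1355]
ee_rot: [-3.141, 0.001, 1.288]
contact_force: [-0.3, -0.1, -1.4]
width: 0.018
```

```bash
python3 - <<'E'
from h import *
delta([.4465,.0413,.075],1.287)
E
```

```text
t 10.02 pos [0.447  0.0369 0.1355] rpy [-3.1413e+00  1.0000e-03  1.2880e+00] F [-0.29 -0.11 -1.37] M [-0.148  0.039  0.042] w 0.018
 shift [ 0.0041 -0.0017  0.0605]
 turn [-0.0003  0.001   0.001 ]
```

Emit:
jog_arm([
  [0.01, [0.004, -0.0015, 0.02], [0, 0, 0]],
  [0.01, [0, 0, 0.025], [0, 0, 0]],
  [0.01, [0, 0, 0.025], [0, 0, 0]],
  [0.01, [0, 0, 0.02], [0, 0, 0]],
  [0.01, [0, 0, 0.013], [0, 0, 0]],
  [0.01, [0, 0, 0.005], [0, 0, 0]],
  [0.01, [0, 0, 0], [0, 0, 0]],
  [0.01, [0, 0, 0], [0, 0, 0]],
  [0.01, [0, 0, 0], [0, 0, 0]],
])

```text
clock: 10.77
eef_pos: [0.4475, 0.042, 0.0286]
ee_rot: [3.14, -0.001, 1.287]
contact_force: [-0.1, -0.6, -0.2]
width: 0.0176
```

```bash
python3 - <<'E'
from h import *
from cell import ctrl
d={n:ctrl.capture(n) for n in("scene","top")}; pickle.dump(d,open("cap3.pkl","wb"))
delta([.4465,.0413,.0275],1.287)
crop(d["scene"],270,170,370,245,"s7.png",8); crop(d["top"],215,175,315,250,"t7.png",8)
E
```

```text
t 10.87 pos [0.4474 0.0422 0.0286] rpy [ 3.1401e+00 -8.0000e-04  1.2872e+00] F [ 0.73  0.36 -0.03] M [-0.1    0.05  -0.022] w 0.0177
 shift [-0.0011 -0.0007  0.0011]
 turn [ 0.0014 -0.0008  0.0002]
```

View pics/s7.png

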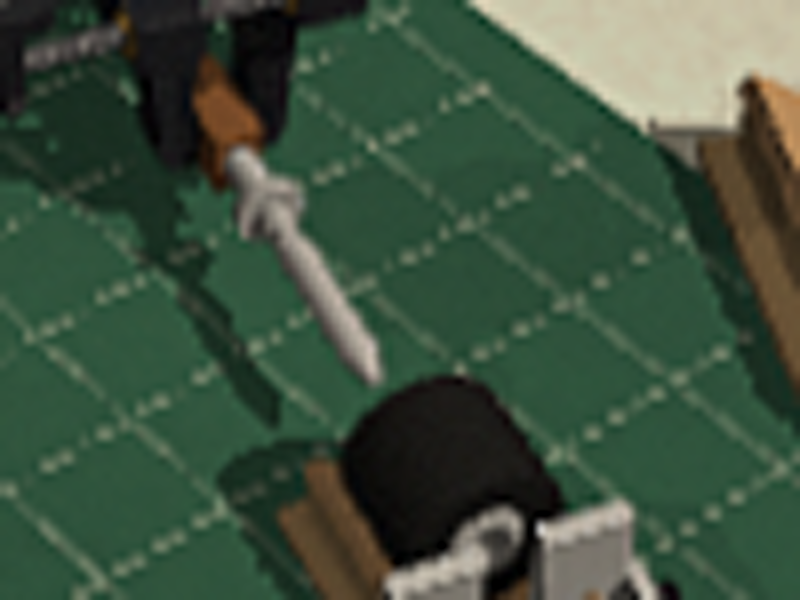

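View pics/t7.png

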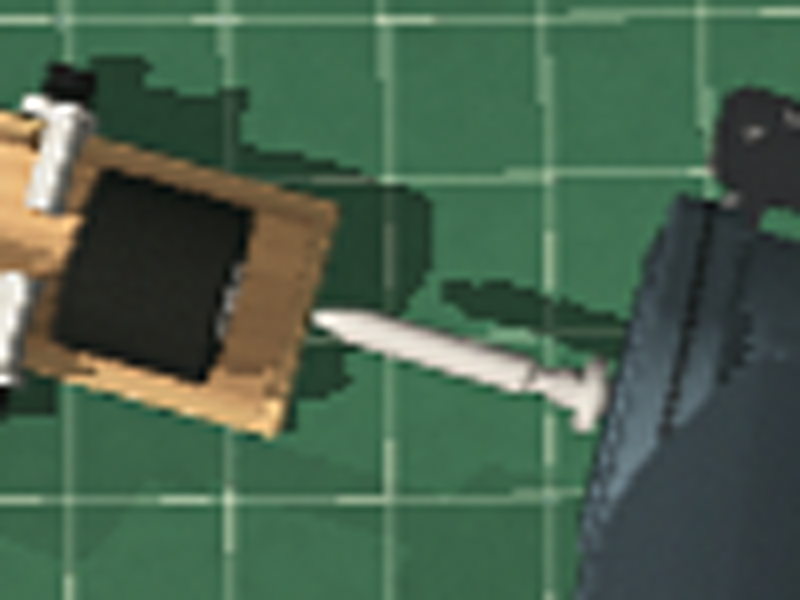

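```bash
python3 - <<'E'
from h import *
d=load("cap3.pkl"); t,s=d["top"],d["scene"]
ks=lambda x,y:np.array([x,y])/8+[270,170]-.44
kt=lambda x,y:np.array([x,y])/8+[215,175]-.44
print("tip",tri([t,s],[kt(313,316),ks(374,382)]))
print("collar",tri([t,s],[kt(590,388),ks(272,203)]))
print("bore far",plane(s,[ks(500,543)],.044),plane(s,[ks(497,540)],.044))
a=np.array([np.cos(1.287),np.sin(1.287)])
print("expected far bore",np.array([.4977,.217])+.025*a,"mouth",np.array([.4977,.217])-.025*a)
print("mouth top",plane(t,[kt(230,294)],.046),"far",plane(t,[kt(77,254)],.05))
print("axis pred pixels scene far bore",(proj(s,[.5047,.241,.044])-[270,170]+.44)*8)
P=cloud(s)
for x,y in((300,240),(320,275),(340,310),(355,335)): print(np.round(P[170+y//8,270+x//8],4))
E
```

```text
tip (array([0.4849661 , 0.17010877, 0.04432923]), array([0.00046062]))
collar (array([0.46070799, 0.08807925, 0.04809803]), array([0.0023729]))
bore far [[0.50025236 0.24467945 0.044     ]] [[0.50013149 0.24321691 0.044     ]]
expected far bore [0.50470005 0.24099998] mouth [0.49069995 0.19300002]
mouth top [[0.49160032 0.19519972 0.046     ]] far [[0.50401781 0.24076658 0.05      ]]
axis pred pixels scene far bore [[480.72848969 542.91322514]]
[0.4666 0.1116 0.0504]
[0.4712 0.1289 0.0516]
[0.4764 0.1428 0.051 ]
[0.4787 0.1533 0.0499]
```

```bash
python3 - <<'E'
from h import *
d=load("cap3.pkl"); s=d["scene"]
im=cv2.convertScaleAbs(s["color"][205:265,300:360,::-1],alpha=2.0)
im=cv2.resize(im,None,fx=10,fy=10,interpolation=cv2.INTER_NEAREST)
a=np.array([np.cos(1.287),np.sin(1.287)]);c=np.array([.4977,.217])
for r,col in((.007,(0,0,255)),(.028,(0,255,0))):
    for k in np.linspace(0,2*np.pi,60):
        p=c+.025*a+r*np.cos(k)*np.array([-a[1],a[0]]); q=proj(s,[p[0],p[1],.044+r*np.sin(k)])[0]
        cv2.circle(im,tuple(((q-[300,205]+.5)*10).astype(int)),2,col,-1)
cv2.imwrite("pics/ring.png",im)
E
```

```text
(no output)
```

View pics/ring.png

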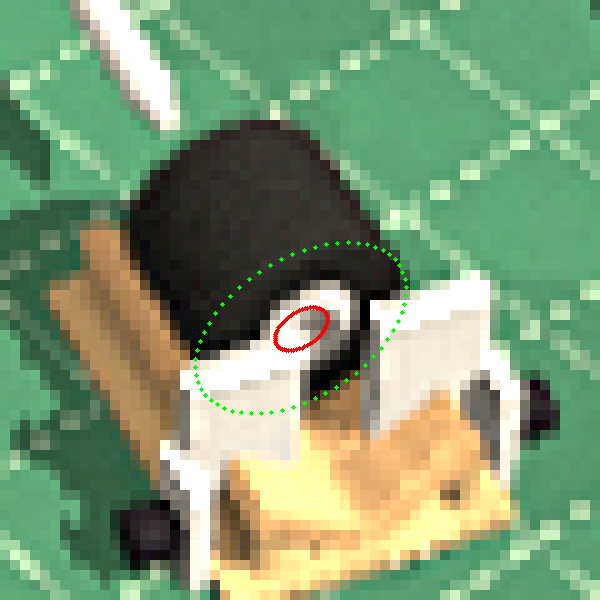

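Emit:
jog_arm([
  [0.01, [0.003, -0.0012, 0.001], [0, 0, 0]],
  [0.01, [0.005, 0, 0], [0, 0, 0]],
  [0.01, [0.005, 0, 0], [0, 0, 0]],
  [0.01, [0.004, 0, 0], [0, 0, 0]],
  [0.01, [0.003, 0, 0], [0, 0, 0]],
  [0.01, [0.003, 0, 0], [0, 0, 0]],
  [0.01, [0.003, 0, 0], [0, 0, 0]],
  [0.01, [0.003, 0, 0], [0, 0, 0]],
  [0.01, [0, 0, 0], [0, 0, 0]],
  [0.01, [0, 0, 0], [0, 0, 0]],
])

```text
clock: 11.7
eef_pos: [0.4538, 0.0703, 0.0268]
ee_rot: [3.142, 0.0, 1.287]
contact_force: [0.8, 0.1, -0.4]
width: 0.0176
```

```bash
python3 - <<'E'
from h import *
from cell import ctrl
d={n:ctrl.capture(n) for n in("scene","top")}; pickle.dump(d,open("cap4.pkl","wb"))
delta([.479,.153,.0275],1.287)
crop(d["top"],215,175,315,250,"t8.png",8)
crop(d["scene"],270,170,370,245,"s8.png",8)
E
```

```text
t 11.8 pos [0.4536 0.07   0.0268] rpy [-3.1415e+00  2.0000e-04  1.2866e+00] F [ 0.36  0.46 -0.98] M [-0.032  0.065  0.018] w 0.0177
 shift [ 0.0868  0.0011 -0.0007]
 turn [-0.0001  0.0002 -0.0004]
```

View pics/t8.png

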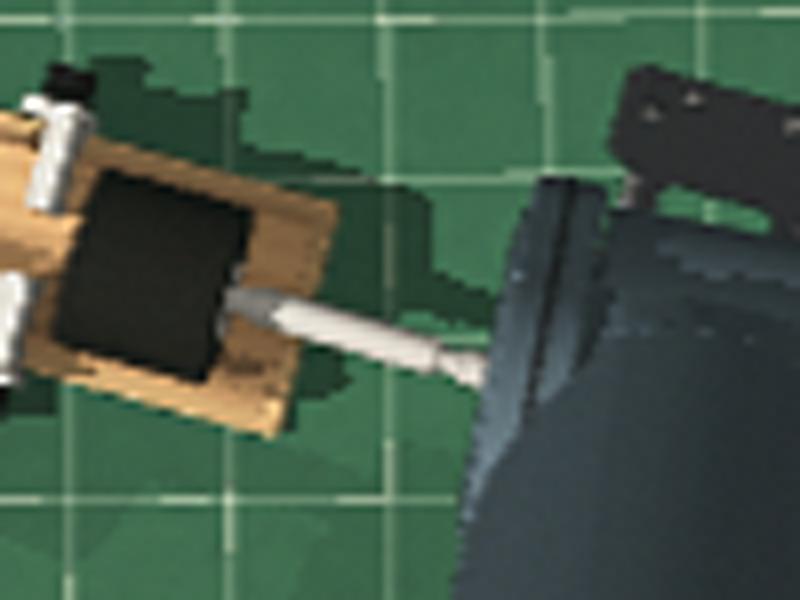

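View pics/s8.png

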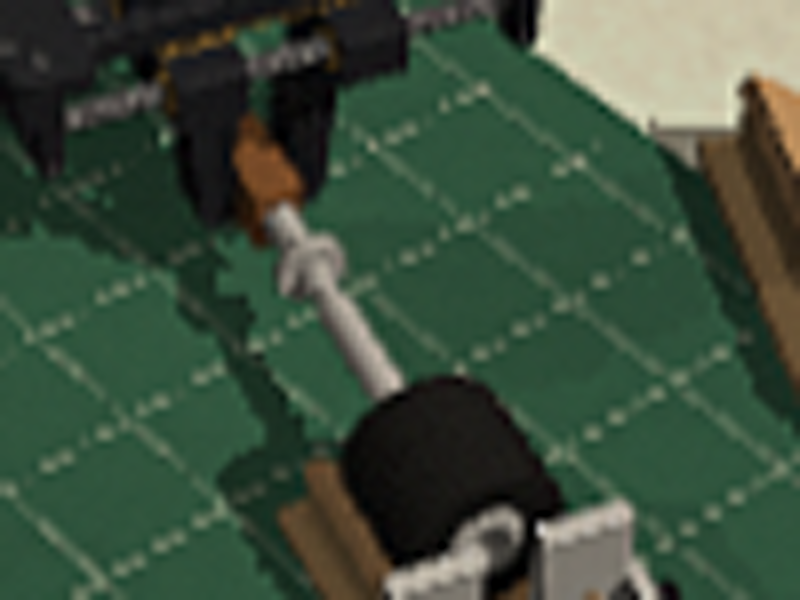

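Emit:
jog_arm([
  [0.01, [0.0025, 0, 0], [0, 0, 0]],
  [0.01, [0.0025, 0, 0], [0, 0, 0]],
  [0.01, [0.0025, 0, 0], [0, 0, 0]],
  [0.01, [0.0025, 0, 0], [0, 0, 0]],
  [0.01, [0.0025, 0, 0], [0, 0, 0]],
  [0.01, [0, 0, 0], [0, 0, 0]],
])

```text
clock: 12.3
eef_pos: [0.4575, 0.083, 0.0268]
ee_rot: [3.141, -0.0, 1.288]
contact_force: [0.2, -1.1, -0.4]
width: 0.0177
```

Emit:
jog_arm([
  [0.01, [0.002, 0, 0], [0, 0, 0]],
  [0.01, [0.002, 0, 0], [0, 0, 0]],
  [0.01, [0.002, 0, 0], [0, 0, 0]],
  [0.01, [0, 0, 0], [0, 0, 0]],
])

```text
clock: 12.63
eef_pos: [0.4589, 0.0883, 0.0268]
ee_rot: [-3.141, 0.0, 1.287]
contact_force: [-0.3, 0.1, -1.4]
width: 0.0174
```

Emit:
jog_arm([
  [0.01, [0.002, 0, 0], [0, 0, 0]],
  [0.01, [0.002, 0, 0], [0, 0, 0]],
  [0.01, [0, 0, 0], [0, 0, 0]],
])

```text
clock: 12.88
eef_pos: [0.4601, 0.0923, 0.0268]
ee_rot: [3.142, -0.0, 1.287]
contact_force: [0.9, 0.2, -1.1]
width: 0.0179
```

Emit:
jog_arm([
  [0.01, [0.002, 0, 0], [0, 0, 0]],
  [0.01, [0.002, 0, 0], [0, 0, 0]],
  [0.01, [0, 0, 0], [0, 0, 0]],
])

```text
clock: 13.13
eef_pos: [0.4612, 0.0962, 0.0268]
ee_rot: [-3.142, -0.0, 1.287]
contact_force: [0.3, -0.4, -1.7]
width: 0.0174
```

```bash
python3 - <<'E'
from h import *
from cell import ctrl
d={n:ctrl.capture(n) for n in("scene","top")}; pickle.dump(d,open("cap5.pkl","wb"))
delta([.479,.153,.0275],1.287)
crop(d["top"],215,175,315,250,"t9.png",8)
crop(d["scene"],270,170,370,245,"s9.png",8)
E
```

```text
t 13.23 pos [0.4612 0.0959 0.0268] rpy [ 3.1416e+00 -1.0000e-04  1.2871e+00] F [-0.5   0.01 -2.52] M [-0.181  0.111  0.02 ] w 0.0178
 shift [ 0.0598  0.0011 -0.0007]
 turn [ 0.     -0.0001  0.0001]
```

View pics/t9.png

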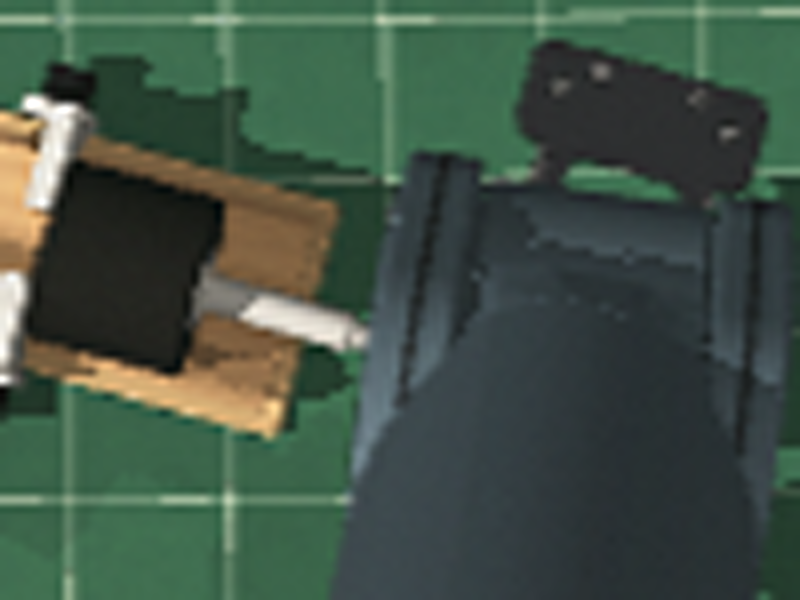

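View pics/s9.png

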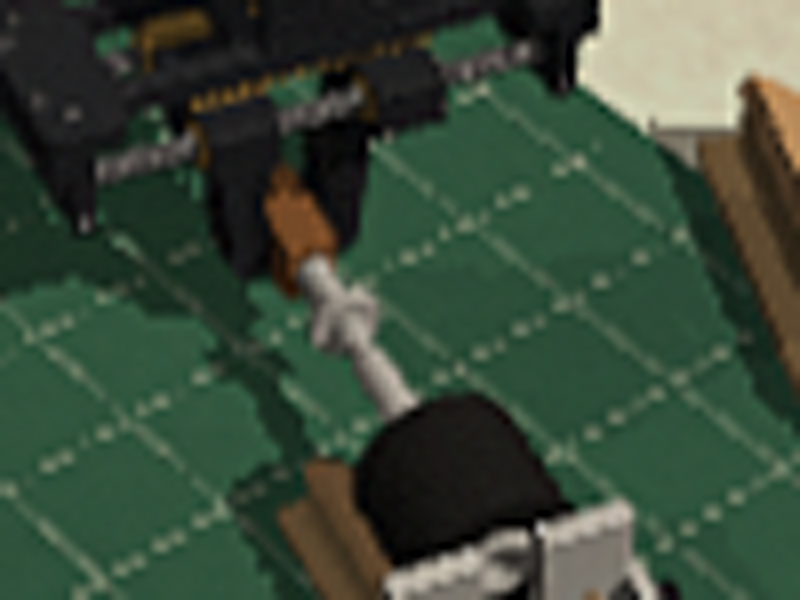

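Emit:
jog_arm([
  [0.01, [0.001, 0, 0], [0, 0, 0]],
  [0.01, [0.001, 0, 0], [0, 0, 0]],
  [0.01, [0, 0, 0], [0, 0, 0]],
])

```text
clock: 13.48
eef_pos: [0.4616, 0.0975, 0.0268]
ee_rot: [-3.141, 0.0, 1.287]
contact_force: [0.5, -2.2, -1.5]
width: 0.0176
```

Emit:
jog_arm([
  [0.01, [0.001, 0, 0], [0, 0, 0]],
  [0.01, [0.001, 0, 0], [0, 0, 0]],
  [0.01, [0, 0, 0], [0, 0, 0]],
])

```text
clock: 13.73
eef_pos: [0.4623, 0.0996, 0.0268]
ee_rot: [-3.142, 0.0, 1.287]
contact_force: [-0.4, -1.6, -2.4]
width: 0.0174
```

Emit:
jog_arm([
  [0.01, [0.001, 0, 0], [0, 0, 0]],
  [0.01, [0.001, 0, 0], [0, 0, 0]],
  [0.01, [0, 0, 0], [0, 0, 0]],
])

```text
clock: 13.98
eef_pos: [0.4629, 0.1018, 0.0268]
ee_rot: [3.142, -0.0, 1.287]
contact_force: [-0.3, -0.9, -2.5]
width: 0.0178
```

Emit:
jog_arm([
  [0.01, [0.001, 0, 0], [0, 0, 0]],
  [0.01, [0.001, 0, 0], [0, 0, 0]],
  [0.01, [0, 0, 0], [0, 0, 0]],
])

```text
clock: 14.23
eef_pos: [0.4635, 0.1036, 0.0268]
ee_rot: [3.142, -0.0, 1.287]
contact_force: [-0.1, -0.5, -2.2]
width: 0.0177
```

Emit:
jog_arm([
  [0.01, [0.002, 0, 0], [0, 0, 0]],
  [0.01, [0.002, 0, 0], [0, 0, 0]],
  [0.01, [0.002, 0, 0], [0, 0, 0]],
  [0.01, [0.002, 0, 0], [0, 0, 0]],
  [0.01, [0.002, 0, 0], [0, 0, 0]],
  [0.01, [0.002, 0, 0], [0, 0, 0]],
])

```text
clock: 14.73
eef_pos: [0.4668, 0.1151, 0.0268]
ee_rot: [3.142, -0.0, 1.287]
contact_force: [-0.4, -0.9, -1.9]
width: 0.0178
```

Emit:
jog_arm([
  [0.01, [0.002, 0, 0], [0, 0, 0]],
  [0.01, [0.002, 0, 0], [0, 0, 0]],
  [0.01, [0.002, 0, 0], [0, 0, 0]],
  [0.01, [0.002, 0, 0], [0, 0, 0]],
  [0.01, [0.002, 0, 0], [0, 0, 0]],
  [0.01, [0, 0, 0], [0, 0, 0]],
])

```text
clock: 15.23
eef_pos: [0.4699, 0.1252, 0.0269]
ee_rot: [3.141, -0.001, 1.287]
contact_force: [0.6, 0.9, -1.8]
width: 0.0175
```

```bash
python3 - <<'E'
from h import *
from cell import ctrl
d={n:ctrl.capture(n) for n in("scene","top")}; pickle.dump(d,open("cap6.pkl","wb"))
delta([.479,.153,.0275],1.287)
crop(d["top"],200,165,300,240,"t10.png",8)
crop(d["scene"],270,170,370,245,"s10.png",8)
E
```

```text
t 15.33 pos [0.4699 0.125  0.0269] rpy [ 3.1412e+00 -7.0000e-04  1.2873e+00] F [ 0.88  0.32 -2.19] M [-0.253  0.116  0.005] w 0.0177
 shift [ 0.0294  0.001  -0.0006]
 turn [ 0.0004 -0.0007  0.0003]
```

View pics/t10.png

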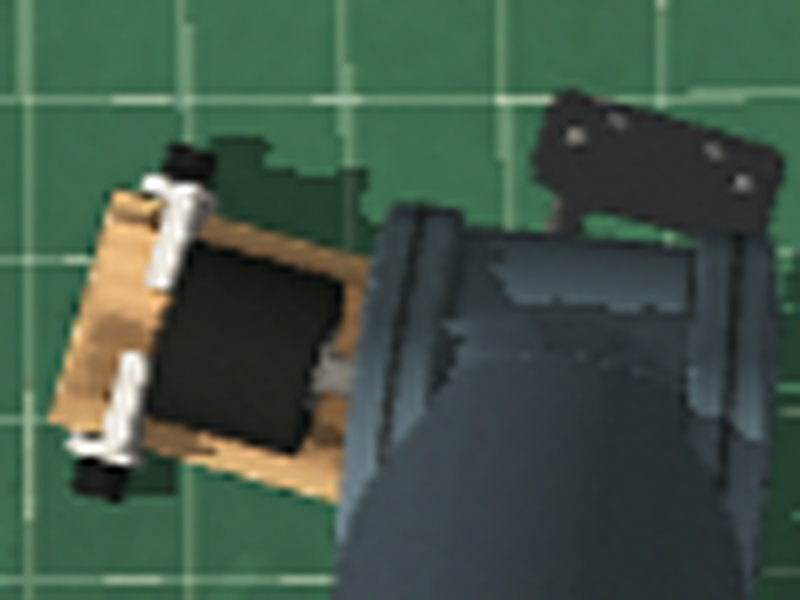

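View pics/s10.png

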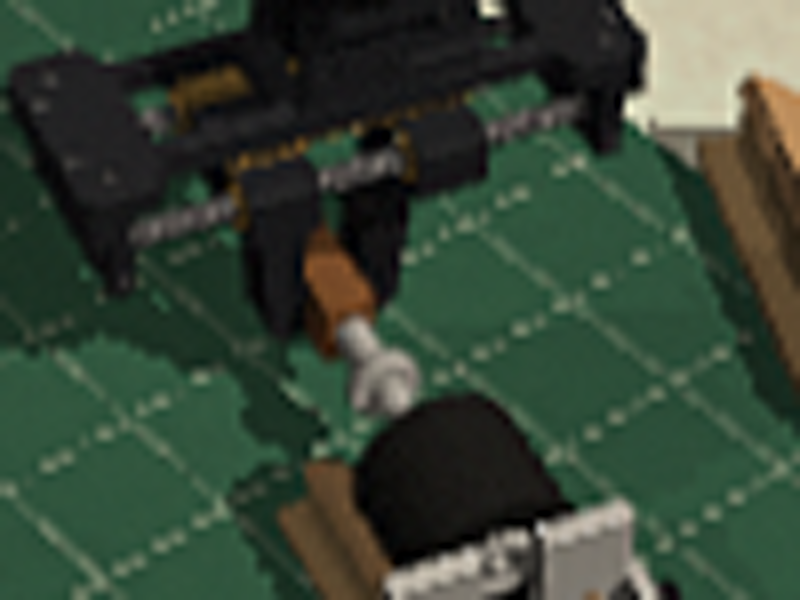

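Emit:
jog_arm([
  [0.01, [0.002, 0, 0], [0, 0, 0]],
  [0.01, [0.002, 0, 0], [0, 0, 0]],
  [0.01, [0.002, 0, 0], [0, 0, 0]],
  [0.01, [0.002, 0, 0], [0, 0, 0]],
  [0.01, [0.002, 0, 0], [0, 0, 0]],
  [0.01, [0.002, 0, 0], [0, 0, 0]],
  [0.01, [0.002, 0, 0], [0, 0, 0]],
  [0.01, [0, 0, 0], [0, 0, 0]],
])

```text
clock: 16.0
eef_pos: [0.4737, 0.1388, 0.0269]
ee_rot: [3.141, -0.001, 1.288]
contact_force: [-0.0, 0.4, -2.9]
width: 0.0179
```

Emit:
jog_arm([
  [0.01, [0.001, 0, 0], [0, 0, 0]],
  [0.01, [0.001, 0, 0], [0, 0, 0]],
  [0.01, [0.001, 0, 0], [0, 0, 0]],
  [0.01, [0, 0, 0], [0, 0, 0]],
])

```text
clock: 16.33
eef_pos: [0.4744, 0.1411, 0.0268]
ee_rot: [3.141, -0.0, 1.287]
contact_force: [-0.2, -0.8, -2.4]
width: 0.0173
```

Emit:
jog_arm([
  [0.01, [0.001, 0, 0], [0, 0, 0]],
  [0.01, [0.001, 0, 0], [0, 0, 0]],
  [0.01, [0.001, 0, 0], [0, 0, 0]],
  [0.01, [0, 0, 0], [0, 0, 0]],
])

```text
clock: 16.67
eef_pos: [0.4752, 0.144, 0.0268]
ee_rot: [3.142, -0.0, 1.287]
contact_force: [-0.7, 0.2, -2.1]
width: 0.0177
```

Emit:
jog_arm([
  [0.01, [0.001, 0, 0], [0, 0, 0]],
  [0.01, [0.001, 0, 0], [0, 0, 0]],
  [0.01, [0, 0, 0], [0, 0, 0]],
])

```text
clock: 16.92
eef_pos: [0.4758, 0.146, 0.0268]
ee_rot: [3.141, -0.0, 1.287]
contact_force: [-0.6, 0.6, -1.8]
width: 0.0176
```

```bash
python3 - <<'E'
from h import *
from cell import ctrl
d={n:ctrl.capture(n) for n in("scene",)}
delta([.479,.153,.0275],1.287)
crop(d["scene"],290,190,370,250,"s11.png",10)
E
```

```text
t 16.97 pos [0.4759 0.146  0.0269] rpy [ 3.1414e+00 -4.0000e-04  1.2872e+00] F [ 0.07 -0.43 -1.53] M [-0.261  0.066  0.037] w 0.0177
 shift [ 0.0076  0.0011 -0.0006]
 turn [ 0.0002 -0.0004  0.0002]
```

View pics/s11.png

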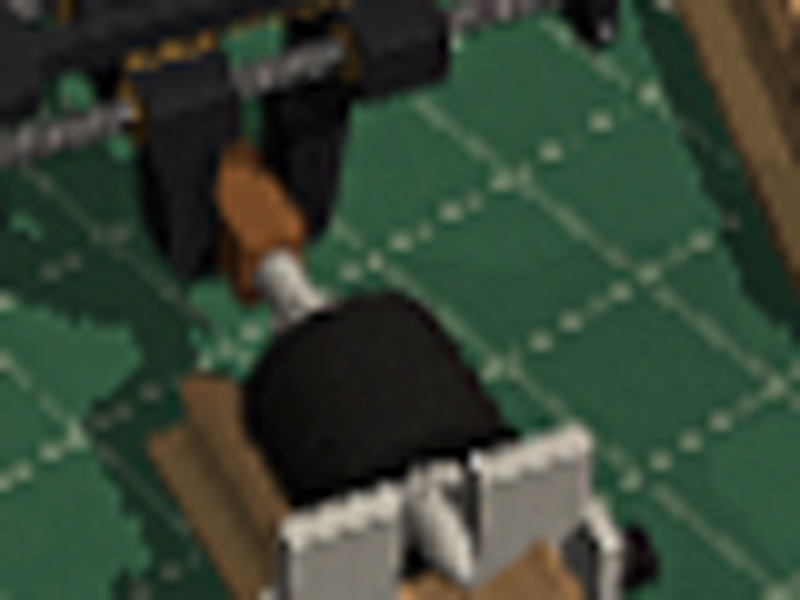

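Emit:
jog_arm([
  [0.01, [0.001, 0, 0], [0, 0, 0]],
  [0.01, [0.001, 0, 0], [0, 0, 0]],
  [0.01, [0, 0, 0], [0, 0, 0]],
])

```text
clock: 17.22
eef_pos: [0.4764, 0.1478, 0.0268]
ee_rot: [3.142, -0.0, 1.287]
contact_force: [-0.5, -1.1, -2.4]
width: 0.0175
```

Emit:
jog_arm([
  [0.01, [0.001, 0, 0], [0, 0, 0]],
  [0.01, [0, 0, 0], [0, 0, 0]],
])

```text
clock: 17.38
eef_pos: [0.4766, 0.1487, 0.0268]
ee_rot: [3.141, -0.0, 1.287]
contact_force: [-0.7, -1.1, -1.5]
width: 0.0173
```

Emit:
jog_arm([
  [0.01, [0.001, 0, 0], [0, 0, 0]],
  [0.01, [0, 0, 0], [0, 0, 0]],
])

```text
clock: 17.55
eef_pos: [0.4769, 0.1497, 0.0268]
ee_rot: [3.141, -0.0, 1.287]
contact_force: [-0.5, 0.1, -2.7]
width: 0.0174
```

Emit:
jog_arm([
  [0.01, [0.001, 0, 0], [0, 0, 0]],
  [0.01, [0, 0, 0], [0, 0, 0]],
])

```text
clock: 17.72
eef_pos: [0.4772, 0.1507, 0.0268]
ee_rot: [3.142, -0.0, 1.287]
contact_force: [0.0, -0.7, -1.4]
width: 0.0175
```

Emit:
jog_arm([
  [0.01, [0.0005, 0, 0], [0, 0, 0]],
  [0.01, [0, 0, 0], [0, 0, 0]],
])

```text
clock: 17.88
eef_pos: [0.4773, 0.1512, 0.0268]
ee_rot: [3.142, -0.0, 1.287]
contact_force: [0.8, 0.1, -2.1]
width: 0.0176
```

Emit:
jog_arm([
  [0.01, [0.0005, 0, 0], [0, 0, 0]],
  [0.01, [0, 0, 0], [0, 0, 0]],
])

```text
clock: 18.05
eef_pos: [0.4775, 0.1517, 0.0269]
ee_rot: [3.141, -0.0, 1.287]
contact_force: [0.6, -0.8, -2.1]
width: 0.0178
```

Emit:
jog_arm([
  [0.01, [0.0005, 0, 0], [0, 0, 0]],
  [0.01, [0, 0, 0], [0, 0, 0]],
])

```text
clock: 18.22
eef_pos: [0.4776, 0.1521, 0.0269]
ee_rot: [3.141, -0.0, 1.287]
contact_force: [-0.4, -1.1, -2.0]
width: 0.0174
```

Emit:
jog_arm([
  [0.01, [0.0005, 0, 0], [0, 0, 0]],
  [0.01, [0, 0, 0], [0, 0, 0]],
])

```text
clock: 18.38
eef_pos: [0.4778, 0.1525, 0.0269]
ee_rot: [3.141, -0.0, 1.287]
contact_force: [-0.2, 0.2, -2.1]
width: 0.0173
```

Emit:
jog_arm([
  [0.01, [0.0005, 0, 0], [0, 0, 0]],
  [0.01, [0, 0, 0], [0, 0, 0]],
])

```text
clock: 18.55
eef_pos: [0.478, 0.1529, 0.0269]
ee_rot: [3.141, -0.0, 1.287]
contact_force: [0.4, -0.3, 0.4]
width: 0.0175
```

Emit:
jog_arm([
  [0.01, [0.0005, 0, 0], [0, 0, 0]],
  [0.01, [0, 0, 0], [0, 0, 0]],
])

```text
clock: 18.72
eef_pos: [0.4781, 0.1534, 0.0269]
ee_rot: [3.141, -0.0, 1.287]
contact_force: [1.2, 1.2, 0.1]
width: 0.0178
```

Emit:
jog_arm([
  [0.01, [0.0005, 0, 0], [0, 0, 0]],
  [0.01, [0, 0, 0], [0, 0, 0]],
])

```text
clock: 18.88
eef_pos: [0.4782, 0.1539, 0.0269]
ee_rot: [3.142, -0.0, 1.287]
contact_force: [0.4, -0.7, 0.3]
width: 0.0177
```

Emit:
jog_arm([
  [0.01, [0.0005, 0, 0], [0, 0, 0]],
  [0.01, [0, 0, 0], [0, 0, 0]],
])

```text
clock: 19.05
eef_pos: [0.4783, 0.1543, 0.0269]
ee_rot: [3.141, -0.0, 1.287]
contact_force: [-0.1, -0.1, -1.6]
width: 0.018
```

Emit:
jog_arm([
  [0.01, [0.0005, 0, 0], [0, 0, 0]],
  [0.01, [0, 0, 0], [0, 0, 0]],
])

```text
clock: 19.22
eef_pos: [0.4784, 0.1548, 0.0268]
ee_rot: [-3.142, -0.0, 1.287]
contact_force: [0.8, -0.2, -1.1]
width: 0.0176
```

```bash
python3 - <<'E'
from h import *
from cell import ctrl
d={n:ctrl.capture(n) for n in("scene",)}
delta([.479,.153,.0275],1.287)
crop(d["scene"],290,190,370,250,"s12.png",10)
E
```

```text
t 19.27 pos [0.4784 0.1548 0.0268] rpy [ 3.1416 -0.      1.2869] F [ 0.6  -0.14 -0.1 ] M [-0.066  0.071 -0.007] w 0.0175
 shift [-0.0015  0.0011 -0.0007]
 turn [ 0.     -0.     -0.0001]
```

View pics/s12.png

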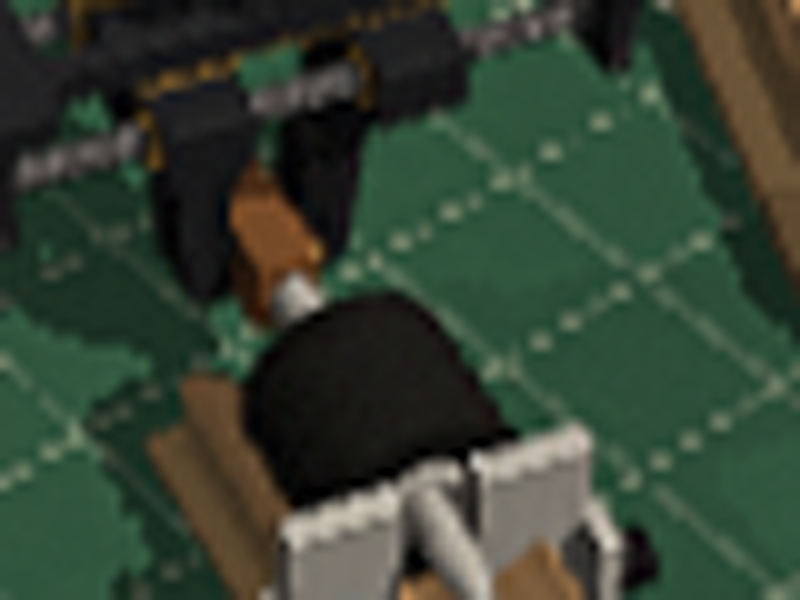

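Emit:
jog_arm([
  [0.01, [0.0005, 0, 0], [0, 0, 0]],
  [0.01, [0, 0, 0], [0, 0, 0]],
])

```text
clock: 19.43
eef_pos: [0.4785, 0.1551, 0.0268]
ee_rot: [-3.142, 0.0, 1.287]
contact_force: [0.8, 0.0, -0.7]
width: 0.0177
```

Emit:
jog_arm([
  [0.01, [0.0005, 0, 0], [0, 0, 0]],
  [0.01, [0, 0, 0], [0, 0, 0]],
])

```text
clock: 19.6
eef_pos: [0.4786, 0.1553, 0.0268]
ee_rot: [-3.142, 0.0, 1.287]
contact_force: [0.0, -1.5, -0.7]
width: 0.0175
```

Emit:
jog_arm([
  [0.01, [0.0005, 0, 0], [0, 0, 0]],
  [0.01, [0, 0, 0], [0, 0, 0]],
])

```text
clock: 19.77
eef_pos: [0.4786, 0.1554, 0.0267]
ee_rot: [-3.141, 0.001, 1.286]
contact_force: [-1.4, -3.9, 0.6]
width: 0.0175
```

Emit:
jog_arm([
  [0.01, [0.0005, 0, 0], [0, 0, 0]],
  [0.01, [0, 0, 0], [0, 0, 0]],
])

```text
clock: 19.93
eef_pos: [0.4786, 0.1554, 0.0267]
ee_rot: [-3.141, 0.002, 1.286]
contact_force: [-0.8, -4.8, 1.0]
width: 0.0176
```

Emit:
jog_arm([
  [0.01, [0.0005, 0, 0], [0, 0, 0]],
  [0.01, [0, 0, 0], [0, 0, 0]],
])

```text
clock: 20.1
eef_pos: [0.4786, 0.1554, 0.0267]
ee_rot: [-3.141, 0.002, 1.286]
contact_force: [-1.4, -6.3, 2.5]
width: 0.0176
```

Emit:
jog_arm([
  [0.01, [0.0005, 0, 0], [0, 0, 0]],
  [0.01, [0, 0, 0], [0, 0, 0]],
])

```text
clock: 20.27
eef_pos: [0.4786, 0.1554, 0.0267]
ee_rot: [-3.141, 0.003, 1.285]
contact_force: [-1.9, -7.9, 2.6]
width: 0.0178
```

Emit:
jog_arm([
  [0.01, [0.0005, 0, 0], [0, 0, 0]],
  [0.01, [0, 0, 0], [0, 0, 0]],
])

```text
clock: 20.43
eef_pos: [0.4786, 0.1554, 0.0267]
ee_rot: [-3.141, 0.003, 1.285]
contact_force: [-1.7, -9.4, 2.4]
width: 0.0173
```

Pressing at about 9.5 N along the axis, position hard-stopped. One more small step, then hold.

Emit:
jog_arm([
  [0.01, [0.0003, 0, 0], [0, 0, 0]],
  [0.01, [0, 0, 0], [0, 0, 0]],
  [0.01, [0, 0, 0], [0, 0, 0]],
  [0.01, [0, 0, 0], [0, 0, 0]],
  [0.01, [0, 0, 0], [0, 0, 0]],
  [0.01, [0, 0, 0], [0, 0, 0]],
])

```text
clock: 20.93
eef_pos: [0.4786, 0.1554, 0.0267]
ee_rot: [-3.141, 0.003, 1.285]
contact_force: [-2.7, -10.1, 3.5]
width: 0.0174
```

```bash
python3 - <<'E'
from h import *
from cell import ctrl
d={n:ctrl.capture(n) for n in("scene","top")}
delta([.479,.153,.0275],1.287)
crop(d["scene"],290,190,370,250,"s13.png",10)
crop(d["top"],200,165,300,240,"t13.png",8)
E
```

```text
t 21.03 pos [0.4786 0.1554 0.0267] rpy [-3.1407  0.0034  1.2847] F [-2.43 -9.12  3.55] M [-1.895  0.537  0.056] w 0.0175
 shift [-0.0022  0.0011 -0.0008]
 turn [-0.0009  0.0034 -0.0023]
```

View pics/s13.png

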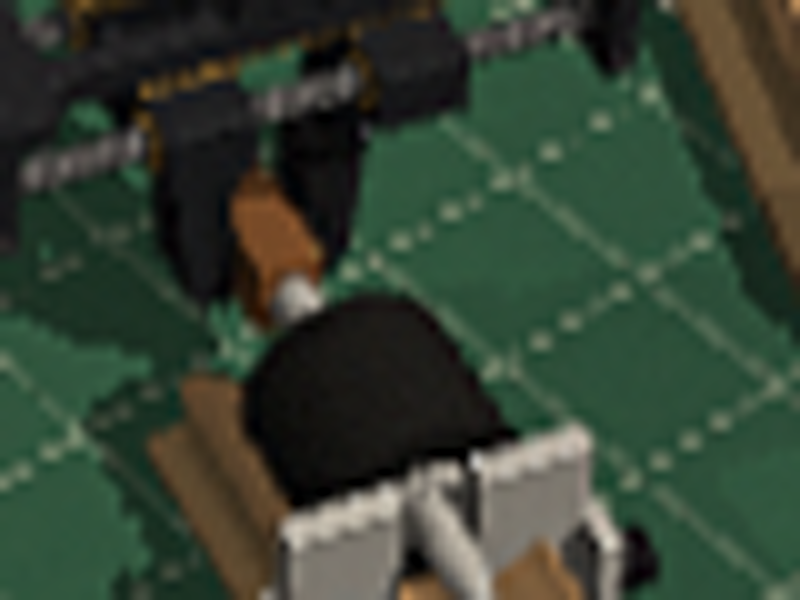

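View pics/t13.png

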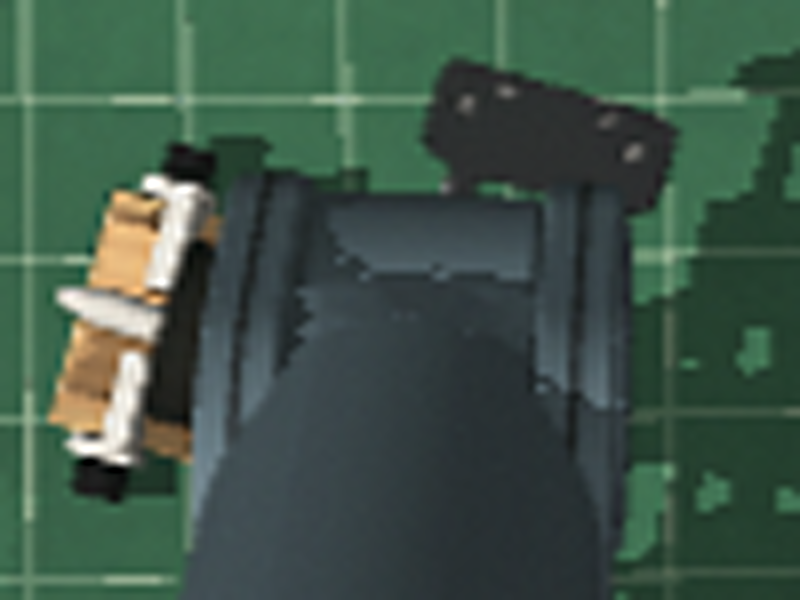

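```bash
python3 - <<'E'
from h import *
d=load("cap0.pkl");t=d["top"];s=d["scene"]
kt=lambda x,y:np.array([x,y])/8+[200,165]-.44
a=np.array([np.cos(1.287),np.sin(1.287)])
tip=plane(t,[kt(58,296)],.044)[0]; print(tip,"u",(tip[:2]-[.4977,.217])@a, "v",(tip[:2]-[.4977,.217])@[-a[1],a[0]])
st=plane(t,[kt(178,286),kt(143,352),kt(152,280),kt(118,350)],.058); print("stop",(st[:,:2]-[.4977,.217])@a)
E
```

```text
[0.51625038 0.28322164 0.044     ] u 0.06876688372346076 v 0.000733844320362584
stop [0.0330542  0.03770201 0.04101444 0.04504077]
```

Emit:
jog_arm([
  [0.01, [0, 0, 0], [0, 0, 0]],
  [0.01, [-0.001, 0, 0], [0, 0, 0]],
  [0.01, [-0.001, 0, 0], [0, 0, 0]],
  [0.01, [0, 0, 0], [0, 0, 0]],
  [0.01, [0, 0, -0.001], [0, 0, 0]],
  [0.01, [0, 0, -0.002], [0, 0, 0]],
  [0.01, [0, 0, -0.003], [0, 0, 0]],
  [0.01, [0, 0, -0.004], [0, 0, 0]],
  [0.01, [0, 0, 0], [0, 0, 0]],
  [0.01, [0, 0, 0], [0, 0, 0]],
], force=60)

```text
clock: 21.87
eef_pos: [0.4776, 0.1553, 0.0363]
ee_rot: [-3.14, 0.002, 1.287]
contact_force: [-2.0, -5.5, -2.7]
width: 0.0172
```

```bash
python3 - <<'E'
from h import *
from cell import ctrl
d={n:ctrl.capture(n) for n in("scene",)}
delta([.479,.153,.0275],1.287)
crop(d["scene"],290,190,370,250,"s14.png",10)
E
```

```text
t 21.92 pos [0.4776 0.1554 0.0363] rpy [-3.1398e+00  2.2000e-03  1.2867e+00] F [-1.41 -5.93 -3.94] M [-1.426  0.436  0.009] w 0.0174
 shift [-0.0019  0.002   0.0088]
 turn [-0.0018  0.0022 -0.0003]
```

View pics/s14.png

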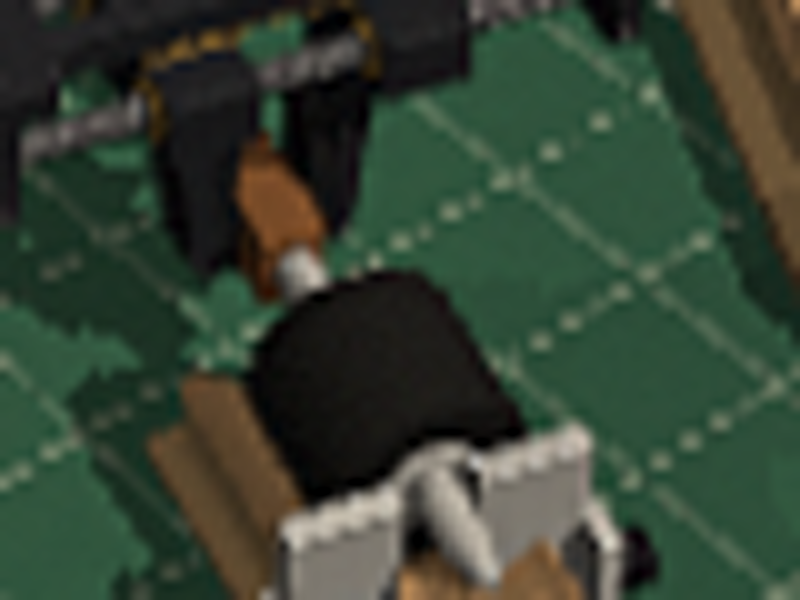

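Emit:
jog_arm([
  [0.01, [-0.001, 0, 0], [0, 0, 0]],
  [0.01, [-0.0008, 0, 0], [0, 0, 0]],
  [0.01, [0, 0, -0.003], [0, 0, 0]],
  [0.01, [0, 0, -0.005], [0, 0, 0]],
  [0.01, [0, 0, -0.007], [0, 0, 0]],
  [0.01, [0, 0, -0.01], [0, 0, 0]],
  [0.01, [0, 0, -0.01], [0, 0, 0]],
  [0.01, [0, 0, -0.01], [0, 0, 0]],
  [0.01, [0, 0, -0.01], [0, 0, 0]],
  [0.01, [0, 0, -0.005], [0, 0, 0]],
  [0.01, [0, 0, 0], [0, 0, 0]],
  [0.01, [0, 0, 0], [0, 0, 0]],
])

```text
clock: 22.92
eef_pos: [0.4785, 0.1549, 0.0972]
ee_rot: [3.141, -0.001, 1.287]
contact_force: [0.2, -0.0, -2.1]
width: 0.0174
```

```bash
python3 - <<'E'
from h import *
from cell import ctrl
d={n:ctrl.capture(n) for n in("scene","top")}; pickle.dump(d,open("cap7.pkl","wb"))
delta([.479,.153,.0275],1.287)
crop(d["scene"],290,160,370,220,"s15.png",10)
crop(d["top"],180,155,290,240,"t15.png",7)
E
```

```text
t 23.02 pos [0.478  0.1547 0.0965] rpy [-3.141e+00  4.000e-04  1.287e+00] F [ 0.24 -0.35 -2.64] M [-0.232  0.139  0.051] w 0.0179
 shift [-0.0013  0.0015  0.069 ]
 turn [-0.0006  0.0004 -0.    ]
```

View pics/s15.png

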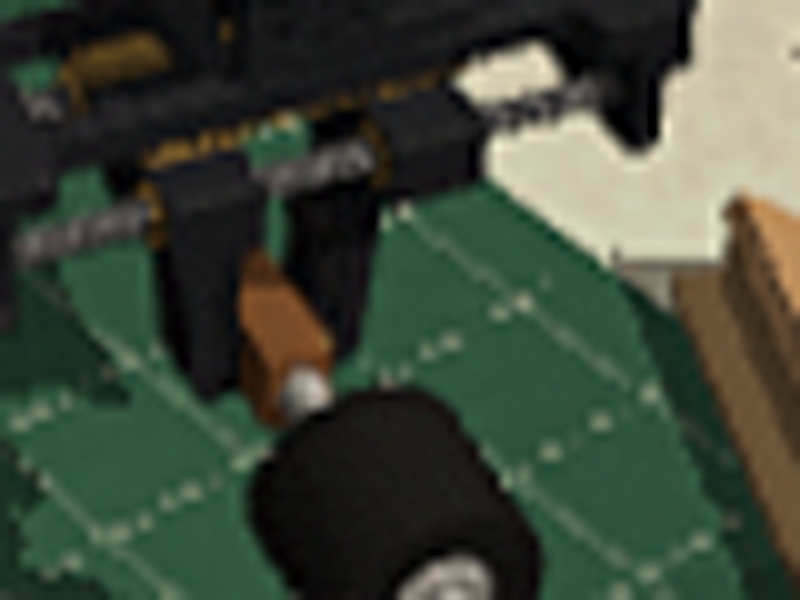

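View pics/t15.png

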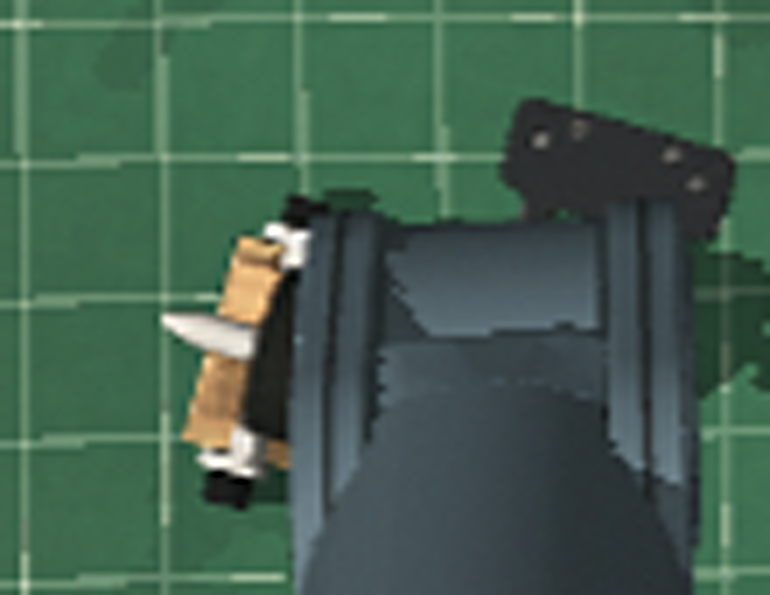

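Emit:
jog_arm([
  [0.01, [0, 0, -0.01], [0, 0, 0]],
  [0.01, [0, 0, -0.012], [0, 0, 0]],
  [0.01, [0, 0, -0.012], [0, 0, 0]],
  [0.01, [0, 0, 0], [0, 0, -0.03]],
  [0.01, [0, 0, 0], [0, 0, -0.06]],
  [0.01, [0, 0, 0], [0, 0, -0.06]],
  [0.01, [0, 0, 0], [0, 0, -0.06]],
  [0.01, [0, 0, 0], [0, 0, -0.055]],
  [0.01, [0, 0, 0], [0, 0, -0.03]],
  [0.01, [-0.005, 0, 0], [0, 0, 0]],
  [0.01, [-0.012, 0.002, 0], [0, 0, 0]],
  [0.01, [-0.02, 0.004, 0], [0, 0, 0]],
])

```text
clock: 24.02
eef_pos: [0.4846, 0.1184, 0.1308]
ee_rot: [-3.142, -0.001, 1.584]
contact_force: [0.5, -0.9, -0.9]
width: 0.0176
```

Emit:
jog_arm([
  [0.01, [-0.027, 0.006, 0], [0, 0, 0]],
  [0.01, [-0.03, 0.006, 0], [0, 0, 0]],
  [0.01, [-0.03, 0.006, 0], [0, 0, 0]],
  [0.01, [-0.03, 0.006, 0], [0, 0, 0]],
  [0.01, [-0.03, 0.006, 0], [0, 0, 0]],
  [0.01, [-0.03, 0.006, 0], [0, 0, 0]],
  [0.01, [-0.03, 0.006, 0], [0, 0, 0]],
  [0.01, [-0.03, 0.006, 0], [0, 0, 0]],
  [0.01, [-0.03, 0.005, 0], [0, 0, 0]],
  [0.01, [-0.03, 0.004, 0], [0, 0, 0]],
  [0.01, [-0.03, 0.004, 0], [0, 0, 0]],
  [0.01, [-0.03, 0, 0], [0, 0, 0]],
])

```text
clock: 25.02
eef_pos: [0.5497, -0.2414, 0.1309]
ee_rot: [3.141, 0.001, 1.58]
contact_force: [0.6, 0.2, -1.1]
width: 0.0173
```

Emit:
jog_arm([
  [0.01, [-0.025, 0, 0], [0, 0, 0]],
  [0.01, [-0.015, 0, 0], [0, 0, 0]],
  [0.01, [-0.005, 0, 0], [0, 0, 0]],
  [0.01, [0, 0, 0], [0, 0, 0]],
  [0.01, [0, 0, 0], [0, 0, 0]],
  [0.01, [0, 0, 0], [0, 0, 0]],
])

```text
clock: 25.52
eef_pos: [0.5504, -0.2817, 0.1306]
ee_rot: [-3.141, -0.001, 1.583]
contact_force: [-0.1, -0.2, -1.9]
width: 0.0174
```

```bash
python3 - <<'E'
from h import *
from cell import ctrl
d={n:ctrl.capture(n) for n in("scene","top")}; pickle.dump(d,open("cap8.pkl","wb"))
delta([.5505,-.2835,.11],1.582)
crop(d["scene"],160,70,260,145,"s16.png",8)
crop(d["top"],370,140,470,215,"t16.png",8)
E
```

```text
t 25.62 pos [ 0.5506 -0.2818  0.1307] rpy [-3.1416e+00 -9.0000e-04  1.5839e+00] F [-0.23 -0.17 -1.92] M [-0.172  0.037 -0.011] w 0.0174
 shift [-0.0017 -0.0001  0.0207]
 turn [-0.     -0.0009  0.0019]
```

View pics/s16.png

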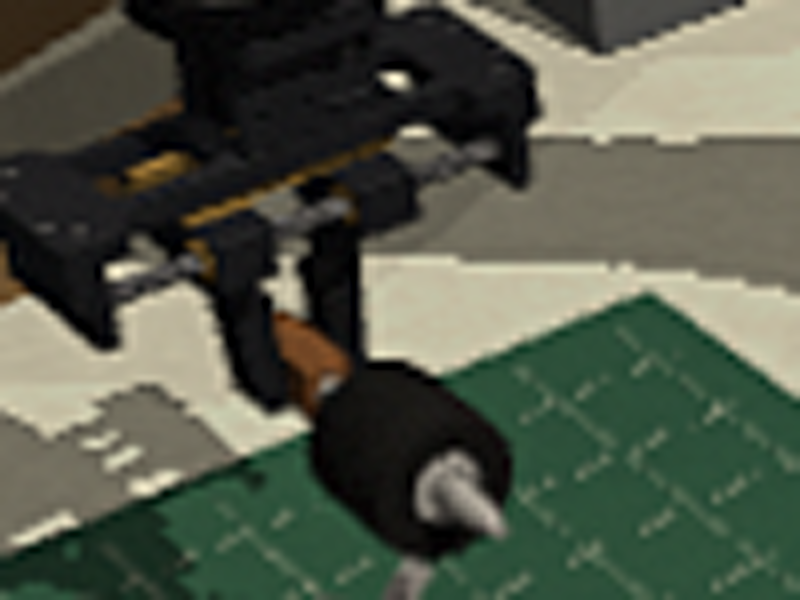

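View pics/t16.png

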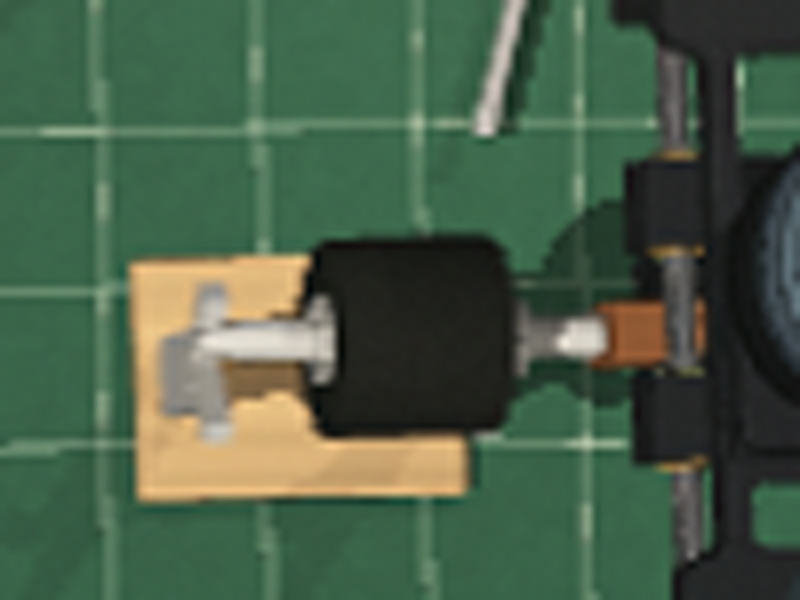

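Roller sits on the spindle with its end against the collar (crop 520,340). Checking tilt and tip position.

```bash
python3 - <<'E'
from h import *
d=load("cap8.pkl"); t,s=d["top"],d["scene"]
kt=lambda x,y:np.array([x,y])/8+[370,140]-.44
ks=lambda x,y:np.array([x,y])/8+[160,70]-.44
print("tip",tri([t,s],[kt(198,340),ks(503,532)]))
P=cloud(t)
for u in(398,404,440,444): 
    q=P[140+340//8,u]; print(u,np.round(q,4))
Q=P[175:190,412:430].reshape(-1,3); print("roller top z vs y",np.polyfit(Q[:,1],Q[:,2],1),Q[:,2].max(), Q.mean(0))
# roller top ridge
r=P[180:184,410:432].mean(0); print(np.polyfit(r[:,1],r[:,2],1), r[:,2].mean())
print("collar/neck x", [np.round(P[v,440],4).tolist() for v in (181,182,183)])
E
```

```text
tip (array([ 0.54847347, -0.14818303,  0.14690124]), array([0.00172463]))
398 [ 0.549  -0.1558  0.1531]
404 [ 0.5486 -0.1684  0.1559]
440 [ 0.5479 -0.2489  0.1522]
444 [ 0.548  -0.2584  0.1502]
 ** On entry to DLASCL parameter number  4 had an illegal value
 ** On entry to DLASCL parameter number  4 had an illegal value
 ** On entry to DLASCL parameter number  4 had an illegal value
 ** On entry to DLASCL parameter number  4 had an illegal value
 ** On entry to DLASCL parameter number  5 had an illegal value
 ** On entry to DLASCL parameter number  4 had an illegal valueTraceback (most recent call last):
  File "<stdin>", line 9, in <module>
    c, resids, rank, s = lstsq(lhs, rhs, rcond)
                         ~~~~~^^^^^^^^^^^^^^^^^
    x, resids, rank, s = _umath_linalg.lstsq(a, b, rcond,
                         ~~~~~~~~~~~~~~~~~~~^^^^^^^^^^^^^
                                             signature=signature)
                                             ^^^^^^^^^^^^^^^^^^^^
    raise LinAlgError("SVD did not converge in Linear Least Squares")
numpy.linalg.LinAlgError: SVD did not converge in Linear Least Squares
```

Emit:
jog_arm([
  [0.01, [-0.0017, 0, 0.005], [0, 0, 0]],
  [0.01, [0, 0, 0.01], [0, 0, 0]],
  [0.01, [0, 0, 0.012], [0, 0, 0]],
  [0.01, [0, 0, 0.012], [0, 0, 0]],
  [0.01, [0, 0, 0.01], [0, 0, 0]],
  [0.01, [0, 0, 0.01], [0, 0, 0]],
  [0.01, [0, 0, 0.008], [0, 0, 0]],
  [0.01, [0, 0, 0.006], [0, 0, 0]],
  [0.01, [0, 0, 0.003], [0, 0, 0]],
  [0.01, [0, 0, 0], [0, 0, 0]],
  [0.01, [0, 0, 0], [0, 0, 0]],
])

```text
clock: 26.53
eef_pos: [0.5504, -0.2854, 0.055]
ee_rot: [3.141, 0.0, 1.582]
contact_force: [-0.3, -0.4, -2.4]
width: 0.0171
```

```bash
python3 - <<'E'
from h import *
from cell import ctrl
d={n:ctrl.capture(n) for n in("scene","top")}; pickle.dump(d,open("cap9.pkl","wb"))
delta([.5505,-.2835,.046],1.582)
crop(d["scene"],160,100,260,175,"s17.png",8)
crop(d["top"],370,140,470,215,"t17.png",8)
E
```

```text
t 26.63 pos [ 0.5507 -0.2855  0.0554] rpy [3.1406e+00 5.0000e-04 1.5818e+00] F [-0.01  0.16 -2.44] M [-0.241  0.024  0.063] w 0.0173
 shift [ 0.002  -0.0002  0.0094]
 turn [ 0.001   0.0005 -0.0002]
```

View pics/s17.png

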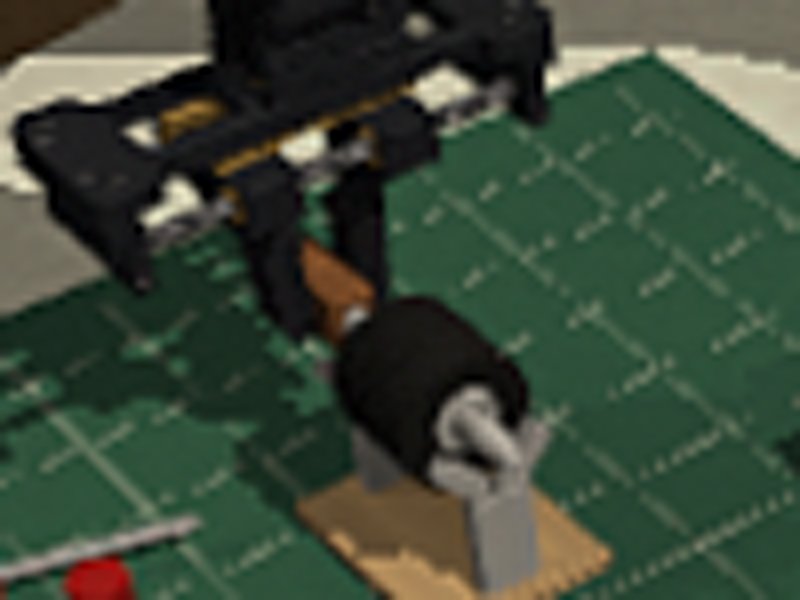

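View pics/t17.png

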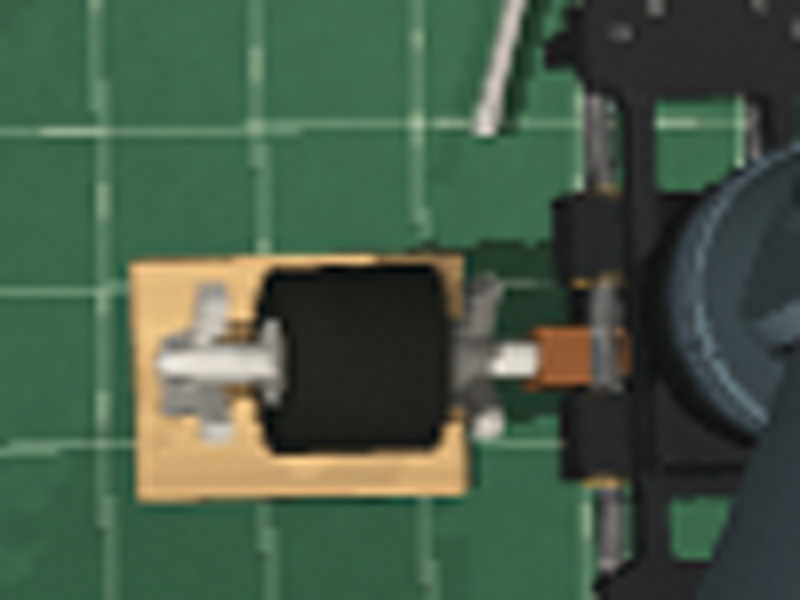

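Well aligned over both notches and the roller lies between the forks. Lowering the last 9 mm, with x corrected by +2 mm.

Emit:
jog_arm([
  [0.01, [0.002, 0, 0.002], [0, 0, 0]],
  [0.01, [0, 0, 0.002], [0, 0, 0]],
  [0.01, [0, 0, 0.002], [0, 0, 0]],
  [0.01, [0, 0, 0.001], [0, 0, 0]],
  [0.01, [0, 0, 0], [0, 0, 0]],
  [0.01, [0, 0, 0], [0, 0, 0]],
])

```text
clock: 27.13
eef_pos: [0.5502, -0.2833, 0.0477]
ee_rot: [-3.141, 0.0, 1.582]
contact_force: [-0.2, 0.6, -2.7]
width: 0.0172
```

Emit:
jog_arm([
  [0.01, [0, 0, 0.001], [0, 0, 0]],
  [0.01, [0, 0, 0], [0, 0, 0]],
  [0.01, [0, 0, 0], [0, 0, 0]],
])

```text
clock: 27.38
eef_pos: [0.5505, -0.2834, 0.047]
ee_rot: [3.141, 0.0, 1.582]
contact_force: [-0.0, -0.6, -1.3]
width: 0.0173
```

Emit:
jog_arm([
  [0.01, [0, 0, 0.001], [0, 0, 0]],
  [0.01, [0, 0, 0], [0, 0, 0]],
  [0.01, [0, 0, 0], [0, 0, 0]],
])

```text
clock: 27.63
eef_pos: [0.551, -0.2834, 0.0463]
ee_rot: [3.14, 0.001, 1.582]
contact_force: [1.8, 0.4, 1.2]
width: 0.0177
```

Emit:
jog_arm([
  [0.01, [0, 0, 0.0004], [0, 0, 0]],
  [0.01, [0, 0, 0], [0, 0, 0]],
  [0.018, [0, 0, 0], [0, 0, 0]],
  [0.02, [0, 0, 0], [0, 0, 0]],
  [0.024, [0, 0, 0], [0, 0, 0]],
  [0.03, [0, 0, 0], [0, 0, 0]],
  [0.04, [0, 0, 0], [0, 0, 0]],
  [0.05, [0, 0, 0], [0, 0, 0]],
  [0.05, [0, 0, 0], [0, 0, 0]],
  [0.05, [0, 0, 0], [0, 0, 0]],
  [0.05, [0, 0, 0], [0, 0, 0]],
], force=10)

```text
clock: 28.55
eef_pos: [0.5501, -0.2832, 0.0454]
ee_rot: [-3.141, -0.0, 1.582]
contact_force: [0.5, -0.6, 0.4]
width: 0.0497
```

```bash
python3 - <<'E'
from h import *
from cell import ctrl
d={n:ctrl.capture(n) for n in("scene","top")}; pickle.dump(d,open("cap10.pkl","wb"))
delta([.5505,-.2835,.046],1.582)
crop(d["scene"],160,100,260,175,"s18.png",8)
crop(d["top"],370,140,470,215,"t18.png",8)
E
```

```text
t 28.65 pos [ 0.5502 -0.2832  0.0454] rpy [-3.1415 -0.      1.5819] F [-0.94  0.56  0.37] M [-0.015  0.091 -0.006] w 0.0502
 shift [-0.0003  0.0003 -0.0006]
 turn [-0.0001 -0.     -0.0001]
```

View pics/s18.png

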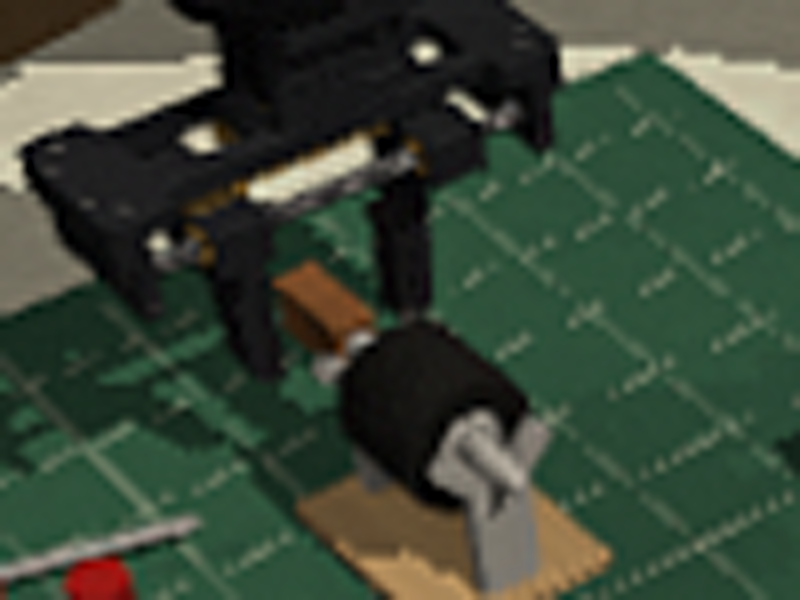

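View pics/t18.png

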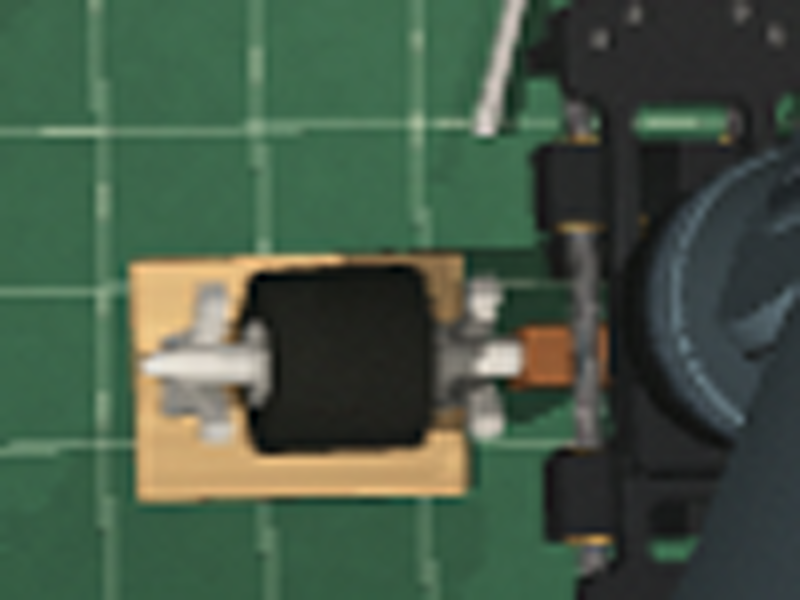

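Released; it rests in both forks. Retreating straight up.

Emit:
jog_arm([
  [0.07, [0, 0, -0.005], [0, 0, 0]],
  [0.07, [0, 0, -0.01], [0, 0, 0]],
  [0.07, [0, 0, -0.015], [0, 0, 0]],
  [0.07, [0, 0, -0.02], [0, 0, 0]],
  [0.07, [0, 0, -0.02], [0, 0, 0]],
  [0.07, [-0.01, 0, -0.02], [0, 0, 0]],
  [0.07, [-0.02, 0, -0.02], [0, 0, 0]],
  [0.07, [-0.03, 0, -0.02], [0, 0, 0]],
  [0.07, [-0.03, 0, -0.01], [0, 0, 0]],
  [0.07, [0, 0, 0], [0, 0, 0]],
  [0.07, [0, 0, 0], [0, 0, 0]],
])

```text
clock: 29.57
eef_pos: [0.5507, -0.3759, 0.1872]
ee_rot: [3.14, 0.002, 1.578]
contact_force: [0.1, 1.0, -0.9]
width: 0.0703
```

```bash
python3 - <<'E'
from h import *
from cell import ctrl
d={n:ctrl.capture(n) for n in("scene","top")}; pickle.dump(d,open("cap11.pkl","wb"))
delta(None)
t,s=d["top"],d["scene"]
crop(s,180,120,260,180,"s19.png",10)
crop(t,370,140,470,215,"t19.png",8)
cv2.imwrite("pics/top_end.png",t["color"][:,:,::-1])
hsv=cv2.cvtColor(t["color"],cv2.COLOR_RGB2HSV); m=np.zeros(hsv.shape[:2],np.uint8)
sub=cv2.inRange(hsv,(5,130,60),(18,255,255)); m[170:200,425:465]=sub[170:200,425:465]
W=plane(t,np.argwhere(m>0)[:,::-1],.074)[:,:2]; print(cv2.minAreaRect(W.astype(np.float32)),W.mean(0))
E
```

```text
t 29.67 pos [ 0.5512 -0.3722  0.1854] rpy [-3.1415e+00 -1.2000e-03  1.5823e+00] F [-0.99  0.08 -0.56] M [-0.061  0.053  0.035] w 0.0697
((0.5505920052528381, -0.2808801233768463), (0.01795896701514721, 0.046064574271440506), 2.709591865539551) [ 0.55053369 -0.28261498]
```

View pics/s19.png

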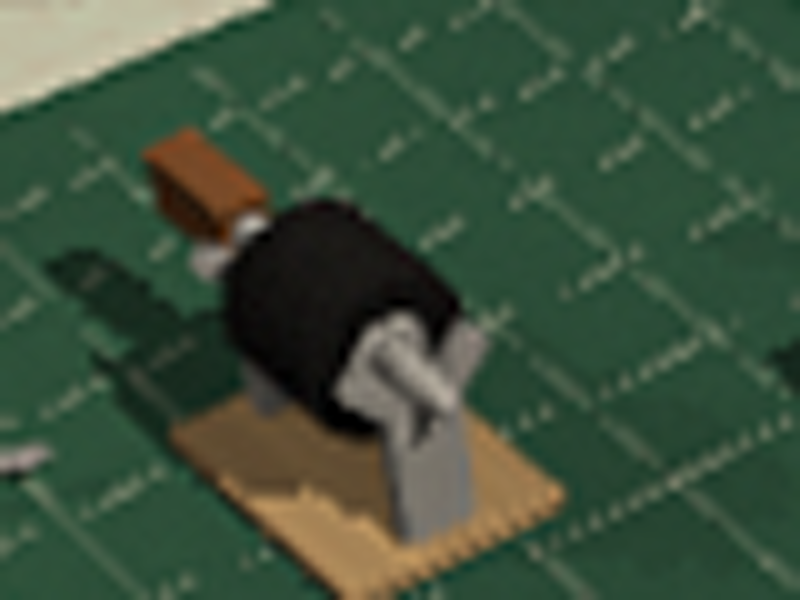

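View pics/t19.png

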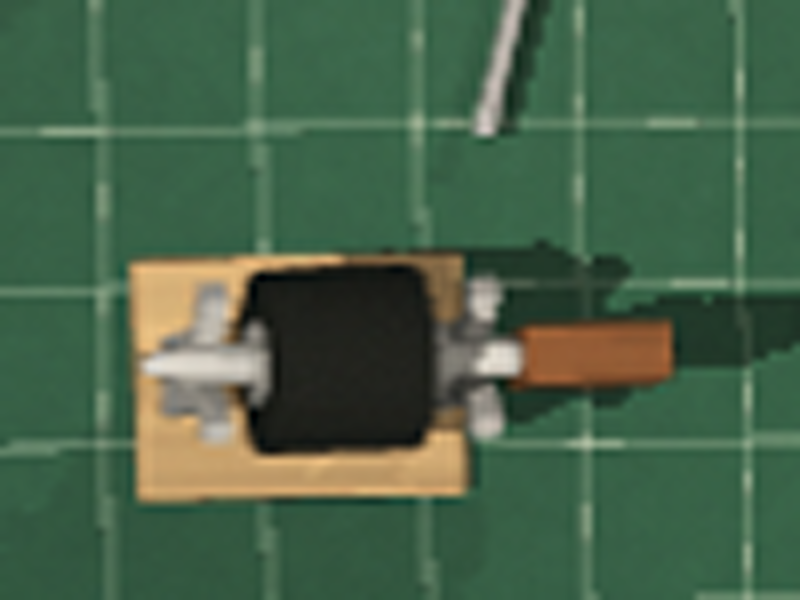

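View pics/top_end.png

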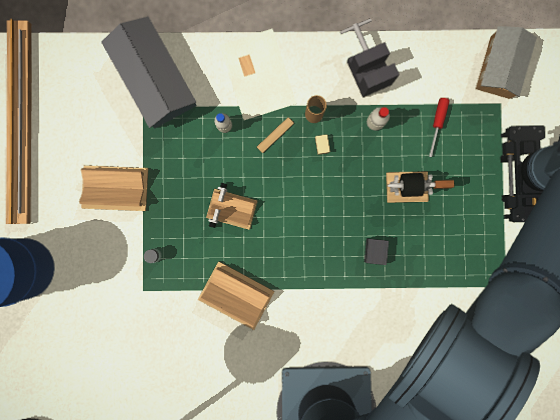

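```bash
python3 -c "
from cell import ctrl
print(ctrl.finish_job())"
```

```text
the job is handed in; nothing more can be done
None
```

The roller is on the spindle and back in the stand's two forks, handle at the same end as before. The job was handed in at about 30 s; handing in reports no verdict.

**Insertion:** I took the spindle by its handle and slid it through the bore. The roller slid to its stop, I felt the catch drop into the groove, and the collar came home against the roller's end. I held it there for about 0.5 s at roughly 10 N by the wrist sensor.

**Return:** I lifted the roller clear of the trough, carried it back, lowered it until the forks took the weight, released it and backed away.

**Last checks:**
- **Home position:** while pressed, the tip stood 33.4 mm past the stop's face, against 33 mm expected.
- **In the stand:** the handle's centre measured within 1 mm of where it started. In the pictures the roller sits against the collar and clear of both forks.
- **Bystanders:** by eye they are all where they were in the first picture; I did not measure them.

**Did not agree:**
- **Finger height:** in the depth pictures the fingertips stood about 25 mm higher than the stated tool geometry. I therefore gripped lower than the reported TCP height suggested, going by the pictures.
- **Lift from the trough:** about 6 N was still pressing the roller against the stop for the first 10 mm. I eased that off before lifting further.

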